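# Post the flat batteries through the collection box's sprung flap

## Task

Draw the yellow-gripped bolt of the blue battery collection box fully open, then take every flat (red) 9-volt battery out of the pocket tray and push it along the step through the orange sprung flap so that it drops into the box and the flap swings shut behind it. When all the red ones are in, slide the bolt fully shut again. Leave the good (green) batteries in their pockets and do not disturb the other things on the bench.

Things in the scene. Friction and masses are not known exactly. Their poses are not given: they have to be found in the camera images.
- box: Blue battery collection box, fixed; place and yaw vary. Origin: on the table, mid-gate, in the plane of the front face; +x points level into the box (pushing direction), z up. Outer size x 0 to 230, y +-55 mm, roof (clear) top at z = 155. Inside x 5 to 225, y +-50 mm. A vertical gripper can not pass through the gate under the lintel.
- gate (a point): Middle of the gate's threshold: on the front face, at step level (box x 0, y 0, z 110 mm); axes as the box. The opening is 40 mm wide (y +-20) and 36 mm high. The threshold ends 5 mm behind the front face, then a steep slippery chute down to a floor about 90 mm lower: a battery pushed until its rear end is at the front face tips over the edge and falls in.
- step (a point): Middle of the top of the grey loading step in front of the gate (box x -55, y 0, z 110 mm), level with the threshold; solid down to the table. The top spans box x -110 to 0, y +-30 mm. Two yellow guide strips, 5 mm high, at box y = +-20 to +-24 mm, from x = -110 to -35 mm.
- flap (a joint): Orange sprung flap in the gate, hung from a hinge at its top edge (z = 146 mm), 33 mm high, 38 mm wide; it swings only inward. 0 = shut, up to 1.5 rad; a light spring (below 1 N at its lower edge) swings it shut by itself.
- bolt (a joint): Steel bolt that slides across the step 22 mm in front of the gate and blocks it. 0 = fully shut (across the lane), 0.060 m = fully drawn. It moves along the box's -y as the value grows; the lane is free from 0.045 m. It resists with about 1.5 N and stays where it is left. The bar is 10 mm square, z = 117 to 127 mm of the box.
- bolt_grip (a point): Centre of the bolt's upright yellow grip block, 16 mm (box x) by 14 mm (box y) by 34 mm high; top 17 mm above this point. It sits at box x = -22, y = -55 mm minus the joint value, z = 146 mm. Free air all round it; only the bolt bar lies beneath.
- tray: Black pocket tray, fixed, 130 (x) by 190 (y) by 15 mm high, place and yaw vary. Origin: centre of its underside. Six pockets at x = +-31, y = -62, 0, +62 mm, each 51 by 29 mm, 7 mm deep (pocket floor 8 mm above the tray's underside).
- dead0_center (a point): Flat (spent) 9-volt block battery with a RED casing, black end with two snap terminals: 48 (own x) by 26 (own y) by 17.5 mm (own z), 45 g or so. This point is its centre. Starts lying flat in a pocket of the tray, own z up, long axis along the tray's x, standing 10.5 mm proud of the tray's top. May be absent (None from the start).
- dead1_center (a point): Flat (spent) 9-volt block battery with a RED casing, black end with two snap terminals: 48 (own x) by 26 (own y) by 17.5 mm (own z), 45 g or so. This point is its centre. Starts lying flat in a pocket of the tray, own z up, long axis along the tray's x, standing 10.5 mm proud of the tray's top. May be absent (None from the start).
- dead2_center (a point): Flat (spent) 9-volt block battery with a RED casing, black end with two snap terminals: 48 (own x) by 26 (own y) by 17.5 mm (own z), 45 g or so. This point is its centre. Starts lying flat in a pocket of the tray, own z up, long axis along the tray's x, standing 10.5 mm proud of the tray's top. May be absent (None from the start).
- dead3_center (a point): Flat (spent) 9-volt block battery with a RED casing, black end with two snap terminals: 48 (own x) by 26 (own y) by 17.5 mm (own z), 45 g or so. This point is its centre. Starts lying flat in a pocket of the tray, own z up, long axis along the tray's x, standing 10.5 mm proud of the tray's top. May be absent (None from the start).
- good0_center (a point): Good 9-volt block battery with a GREEN casing, same size as the red ones; this point is its centre. Stays in its pocket in the tray.
- good1_center (a point): Good 9-volt block battery with a GREEN casing, same size as the red ones; this point is its centre. Stays in its pocket in the tray.
- spool: White solder spool, 50 mm across, 36 mm high. Bystander: origin at its underside; leave alone.
- flux: Amber jar, 44 mm across, 45 mm high. Bystander: origin at its underside; leave alone.
- board: Loose green circuit board 60 by 80 by 6 mm (parts to 12 mm). Bystander: origin at its underside; leave alone.
- driver: Screwdriver lying flat. Bystander: origin at its underside; leave alone.
- mug: Blue mug, 76 mm across, 85 mm high. Bystander: origin at its underside; leave alone.

How it is judged:
By the outcome, as a careful person would: the job done as asked, in the order asked, and still so for the second after the job is handed in, with the robot touching nothing.
Of dead0, dead1, dead2, dead3 only 3 to 4 are there at a start; the rules pass over those that are not, and their reading is None.
At some moment in a run one of dead0, dead1, dead2, dead3 may be knocked a few centimetres aside while the robot is not near it.
Once in a run the grip may slacken for a moment while it holds something.
It also fails if it takes over 208 s, if anything falls off the work surface, if the arm or the gripper's body presses on something with over 40 N, if the wrist force passes 120 N, or if a joint passes its speed limit or range.

## Robot

A 7-joint arm with a two-finger parallel gripper is mounted at the origin on the work surface. World frame = base frame: x ahead of the robot, y to its left, z up, the work surface at z = 0. Lengths are in m, angles in rad, forces in N, time in s.
With the tool pointing down it reaches from about 0.4 to 0.85 m from the base axis. Payload 4.5 kg.
Tool frame: the origin (TCP) lies midway between the tips of the shut fingers; the grasp point (between the pads) lies 19 mm behind it; z points along the fingers, y is the direction in which the jaws open and shut (so a half turn about z gives the same grasp; the last joint's range is limited). The gripper opens to 88 mm and grips with 3 to 60 N. Pads are 18 mm wide; open, the fingers measure 123 mm over their backs; the gripper's body (75 mm by 187 mm) begins 45 mm behind the grasp point.
Start: joints at [-1.234, 0.689, -0.195, 1.565, 0.157, 0.902, -0.215], TCP at [0.186, 0.597, 0.239] pointing down, gripper open.
Joint ranges: [-3.01, 3.01], [-0.46, 2.08], [-1.47, 1.51], [0.13, 2.56], [-1, 4.14], [0.04, 2.09], [-2.66, 2.66]. Speed limits (rad/s): [2.57, 2.57, 3.14, 3.14, 3.14, 3.14, 3.14].

## Interface

Orientations are given as a unit quaternion [x, y, z, w].
In Python, from plant import ctrl, eyes, workorder gives the robot as it stands.
- The arm moves only by the tool arm_command, never from a script. Its argument "rows" is a list of rows, each an object with "linear": the shift along the tool's x, y, z in m, a list of three; "turn": the turn, a rotation vector about the tool's x, y, z in rad, a list of three; "claw": the finger opening in m, from 0 to 0.0881. In form: [{"linear": [tx, ty, tz], "turn": [ax, ay, az], "claw": claw}, ...]. A call has 1 to 12 rows; each row is the pose to reach, as a shift and turn from the pose commanded when the call began, along the tool's axes at that moment; what a row does not reach only later rows make up. A row lasts 1/10 s, in which the tool goes at most 50 mm and 8.59 degrees, less where a joint would pass 70% of its speed; a pose out of reach is approached as far as the arm can. A call with a gripper value outside its range is refused whole. The fingers move at their own pace and stop on an object; "newtons" is the grip in N (left out, the last holds). Time passes only in rows, so rows that repeat a pose let the fingers close. It gives the time, the measured TCP pose, the force and the opening at its end, in the units of the state.
- ctrl.get_obs(): the state, without advancing time (a new reading comes with each control period).
- eyes.read_camera(name): name is "scene" or "top" or "wrist"; returns (picture, depth): 400x640x3 uint8, red, green, blue; 400x640 float32, m along the optical axis (not along the pixel's ray), 0 where there is no reading.
- eyes.camera_info(name): a dict with "K" (3x3 intrinsics, pixels), "k1" (the pictures are not rectified: a ray, as slopes to the right and down, at radius r is drawn at 1 + k1 r^2 times it, then the intrinsics apply), "R" (3x3) and "t" (3): a world point X has camera coordinates R X + t. Camera axes: x right, y down, z forward; pixel columns grow to the right and rows downward; lengths in m; the calibration is good to about 2 mm. A picture is of the moment at which its call begins: read the wrist's pose just before it. camera_info takes no time and is no camera call; for the wrist camera it gives the pose at the moment of the call.
- workorder.hand_in(): hands the job in, once; it reports no verdict.
The state is a dict: "time_s": time; "joint_pos": joint angles; "qvel": joint speeds; "tau": joint torques, N m; "eef_pos": TCP position; "orientation": TCP orientation; "contact_force": force on the tool from outside, world axes, zero at the start; "wrist_torque": the same for the moment, N m; "grip_width": finger opening in m.
Only numpy, scipy, OpenCV 4.12 (cv2) and the standard library are available. Lean on these libraries where they do the work, as an engineer would, in place of code of your own. Each camera call takes 0.05 s, during which the arm holds its last target. There are 200 camera calls.

## Working session

There is one attempt and no reset: what is moved stays moved. The work goes in short steps, Python scripts to look and compute and a tool call to move; the robot and the scene stay as the last step left them, time stands still between calls to the robot, and variables do not carry over. Pictures are saved under pics/ and viewed, about 12 in all and at most 16, crops included, and the job is handed in when it is done.

Besides the shell and the picture viewer there is one more tool, called after "Emit:" as name(argument=value, ...), one argument or row to a line, values as JSON. arm_command: Moves the arm, as the interface text tells. Its arguments: {"type":"object","properties":{"rows":{"type":"array"},"newtons":{"type":"number"}},"required":["rows"]}

```bash
ls; mkdir -p pics; cat > h.py <<'E'
import numpy as np, cv2
from plant import ctrl, eyes, workorder
from scipy.spatial.transform import Rotation as Ro
def shot(n):
    ci=eyes.camera_info(n); p,d=eyes.read_camera(n); return p,d,ci
def rays(ci,uv):
    K=np.array(ci["K"]);k=ci["k1"];uv=np.atleast_2d(uv).astype(float)
    a=np.c_[(uv[:,0]-K[0,2])/K[0,0],(uv[:,1]-K[1,2])/K[1,1]];s=a.copy()
    for _ in range(20): s=a/(1+k*(s**2).sum(1,keepdims=True))
    return np.c_[s,np.ones(len(s))]
def onplane(ci,uv,z):
    R=np.array(ci["R"]);t=np.array(ci["t"]);r=rays(ci,uv)@R;c=-R.T@t
    return c+r*((z-c[2])/r[:,2])[:,None]
def bydepth(ci,uv,d):
    R=np.array(ci["R"]);t=np.array(ci["t"]);r=rays(ci,uv)*np.atleast_1d(d)[:,None]
    return (r-t)@R
def cloud(ci,d):
    v,u=np.mgrid[:d.shape[0],:d.shape[1]]
    P=bydepth(ci,np.c_[u.ravel(),v.ravel()],d.ravel()).reshape(*d.shape,3);P[d==0]=np.nan;return P
def save(n,p): cv2.imwrite(f"pics/{n}.png",cv2.cvtColor(p,cv2.COLOR_RGB2BGR))
E
python3 - <<'E'
from h import *
for n in ("scene","top"):
    p,d,ci=shot(n); save(n+"0",p); np.savez(n+"0.npz",p=p,d=d,**{k:np.array(v) for k,v in ci.items()})
    print(n,ci["K"],ci["k1"],(-np.array(ci["R"]).T@ci["t"]).round(3))
o=ctrl.get_obs();print(o)
E
```

```text
pics
scene [[428.12330595   0.         324.74262419]
 [  0.         428.12330595 205.39325359]
 [  0.           0.           1.        ]] -0.06534466685895966 [ 1.13  -0.319  0.835]
top [[404.87385635   0.         318.10213935]
 [  0.         404.87385635 200.79295458]
 [  0.           0.           1.        ]] 0.0011241032025390764 [ 0.444 -0.126  1.017]
{'time_s': 0.1, 'joint_pos': array([-1.23418643,  0.68986491, -0.19454471,  1.56622919,  0.15734343,
        0.90249333, -0.21513458]), 'qvel': array([ 0.00047142, -0.0027646 , -0.00100332, -0.00059428, -0.00073951,
       -0.00057346, -0.00236822]), 'tau': array([-2.53367340e-03, -5.28494453e+01, -1.27122715e+00, -1.53836542e+01,
       -5.25160145e-02,  1.97277237e-03,  5.00743920e-05]), 'eef_pos': array([0.18625002, 0.59602115, 0.23801572]), 'orientation': array([ 1.50784427e-01,  9.88566345e-01, -7.97270362e-04, -5.21955578e-05]), 'contact_force': array([0.35703224, 0.06285351, 0.3629197 ]), 'wrist_torque': array([ 0.03407947,  0.01300104, -0.0132689 ]), 'grip_width': 0.08827480960471963}
```

View pics/top0.png

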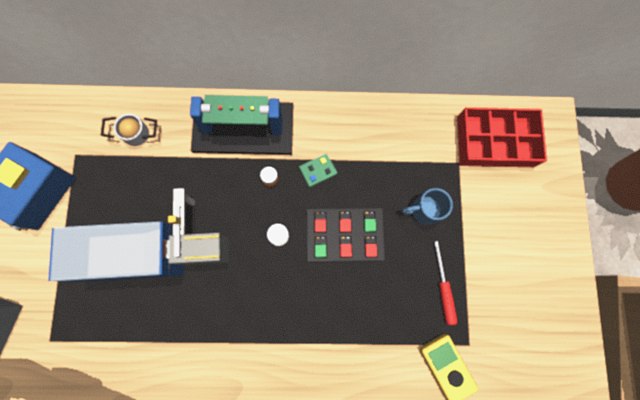

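View pics/scene0.png

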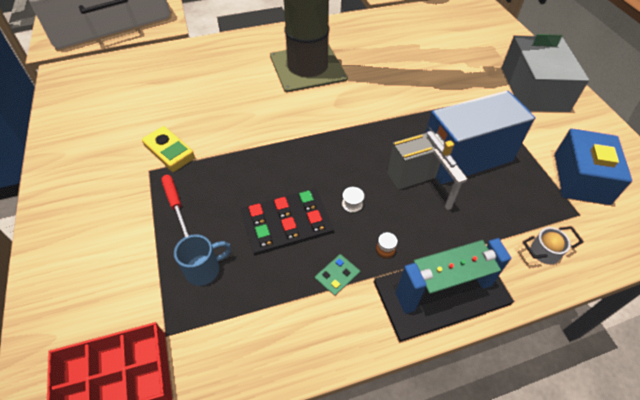

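The top view shows the box at (108,250), with its step at (195,248) and the grip at about (172,218). The tray is at (345,235): top row red, red, green; bottom row green, red, red, so there are 4 red batteries.

```bash
cat > m.py <<'E'
from h import *
def load(n):
    z=np.load(n+"0.npz"); return z["p"],z["d"],{k:z[k] for k in("K","R","t")}|{"k1":float(z["k1"])}
def blobs(p,lo,hi,roi,amin=15):
    h=cv2.cvtColor(p,cv2.COLOR_RGB2HSV);m=cv2.inRange(h,np.array(lo),np.array(hi))
    q=np.zeros_like(m);x0,y0,x1,y1=roi;q[y0:y1,x0:x1]=m[y0:y1,x0:x1]
    c,_=cv2.findContours(q,cv2.RETR_EXTERNAL,cv2.CHAIN_APPROX_NONE)
    return [k for k in c if cv2.contourArea(k)>=amin]
if __name__=="__main__":
  for n,rt,ry in(("top",(300,200,390,270),(160,180,225,270)),("scene",(240,180,340,255),(380,110,480,190))):
    p,d,ci=load(n);P=cloud(ci,d);print(n)
    for nm,lo,hi,z,roi in(("red",(0,120,90),(8,255,255),.0255,rt),("green",(45,100,60),(80,255,255),.0255,rt),("yel",(18,110,110),(35,255,255),.115,ry)):
      for c in blobs(p,lo,hi,roi):
        (cx,cy),wh,a=cv2.minAreaRect(c);box=cv2.boxPoints(((cx,cy),wh,a))
        m=np.zeros(d.shape,np.uint8);cv2.drawContours(m,[c],-1,255,-1)
        print(nm,(round(cx),round(cy)),"plane",onplane(ci,[[cx,cy]],z)[0].round(4),"med",np.nanmedian(P[m>0],0).round(4),"corners",onplane(ci,box,z)[:,:2].round(3).tolist())
E
python3 m.py; python3 - <<'E'
from m import *
p,d,ci=load("top");P=cloud(ci,d)
for uv in [(278,235),(269,176),(320,170),(430,205),(345,235),(333,235),(195,248),(110,250),(165,250),(180,230),(181,200),(250,300),(172,218)]:
    print(uv,P[uv[1],uv[0]].round(3))
save("topc",cv2.resize(p[170:300,40:240],None,fx=4,fy=4,interpolation=cv2.INTER_CUBIC))
E
```

```text
top
red (346, 250) plane [ 0.5222 -0.2189  0.0255] med [ 0.5223 -0.219   0.0247] corners [[0.537, -0.205], [0.537, -0.232], [0.508, -0.232], [0.507, -0.205]]
red (370, 250) plane [ 0.5244 -0.2802  0.0255] med [ 0.5233 -0.2813  0.0248] corners [[0.508, -0.267], [0.54, -0.267], [0.541, -0.294], [0.509, -0.293]]
red (344, 226) plane [ 0.5825 -0.2164  0.0255] med [ 0.5841 -0.2174  0.0246] corners [[0.598, -0.203], [0.599, -0.23], [0.567, -0.23], [0.566, -0.203]]
red (320, 225) plane [ 0.5826 -0.1545  0.0255] med [ 0.5827 -0.1558  0.0244] corners [[0.597, -0.141], [0.598, -0.168], [0.568, -0.168], [0.568, -0.141]]
green (320, 250) plane [ 0.52   -0.1578  0.0255] med [ 0.5189 -0.1567  0.0246] corners [[0.504, -0.145], [0.536, -0.144], [0.536, -0.171], [0.505, -0.171]]
green (370, 225) plane [ 0.5848 -0.2784  0.0255] med [ 0.5851 -0.2794  0.0249] corners [[0.6, -0.265], [0.6, -0.292], [0.57, -0.292], [0.57, -0.265]]
yel (202, 257) plane [0.4947 0.1049 0.115 ] med [0.4948 0.1049 0.1138] corners [[0.494, 0.142], [0.499, 0.068], [0.496, 0.068], [0.49, 0.141]]
yel (202, 237) plane [0.5385 0.107
[... 1333 characters left out ...]
 144) plane [0.536  0.1952 0.115 ] med [0.5734 0.1637 0.1601] corners [[0.523, 0.191], [0.528, 0.21], [0.549, 0.199], [0.544, 0.18]]
yel (407, 139) plane [0.4945 0.1051 0.115 ] med [0.494  0.1073 0.1136] corners [[0.493, 0.069], [0.487, 0.144], [0.497, 0.141], [0.502, 0.067]]
(278, 235) [ 0.555 -0.054  0.038]
(269, 176) [ 0.701 -0.027  0.042]
(320, 170) [ 0.728 -0.154  0.009]
(430, 205) [ 0.642 -0.438  0.005]
(345, 235) [ 0.56  -0.218  0.017]
(333, 235) [ 0.56  -0.189  0.014]
(195, 248) [0.515 0.124 0.108]
(110, 250) [0.504 0.286 0.156]
(165, 250) [0.508 0.185 0.12 ]
(180, 230) [0.553 0.157 0.117]
(181, 200) [0.622 0.161 0.113]
(250, 300) [ 0.399  0.011 -0.001]
(172, 218) [0.573 0.162 0.159]
```

View pics/topc.png

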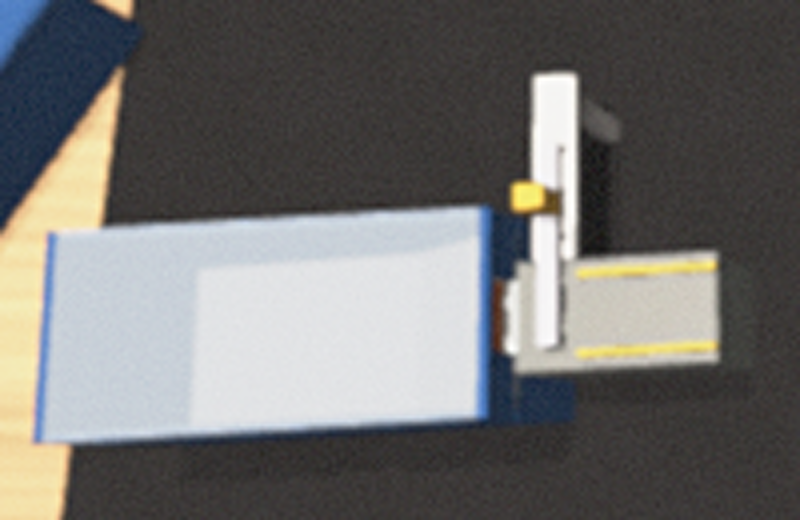

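Two views agree on the batteries and strips to about 2 mm. The black terminal ends lie toward +x, so I'll refine the box pose from the roof and the tray pose from depth.

```bash
python3 - <<'E'
from m import *
p,d,ci=load("top")
cr=np.array([(489,207),(486,419),(50,233),(37,441)])/4-.375+[40,170]
C=onplane(ci,cr,.155)[:,:2];print("roof FT FB RT RB",C.round(4).tolist())
mid=[(C[0]+C[1])/2,(C[2]+C[3])/2];v=mid[1]-mid[0];print("front mid",mid[0].round(4),"len",np.hypot(*v).round(4),"th deg",np.degrees(np.arctan2(-v[0],v[1])).round(2),"width",np.hypot(*(C[0]-C[1])).round(4))
for n in("top","scene"):
    p,d,ci=load(n);P=cloud(ci,d)
    m=(abs(P[...,0]-.557)<.11)&(abs(P[...,1]+.218)<.13)&(P[...,2]>.0085)&(P[...,2]<.02)
    m=cv2.morphologyEx(m.astype(np.uint8),cv2.MORPH_OPEN,np.ones((3,3)))
    q=P[m>0][:,:2].astype(np.float32);r=cv2.minAreaRect(q);print(n,"tray",r,len(q))
    h=cv2.cvtColor(p,cv2.COLOR_RGB2HSV)
    g=(abs(P[...,0]-.573)<.03)&(abs(P[...,1]-.164)<.03)&(P[...,2]>.157)&(P[...,2]<.17)&(cv2.inRange(h,np.array((15,90,90)),np.array((36,255,255)))>0)
    print("grip top",np.nanmean(P[g],0).round(4),np.nanmin(P[g],0).round(4),np.nanmax(P[g],0).round(4),g.sum())
    g=(P[...,2]>.104)&(P[...,2]<.1125)&(abs(P[...,0]-.517)<.045)&(P[...,1]>.05)&(P[...,1]<.15)
    print("step",cv2.minAreaRect(P[g][:,:2].astype(np.float32)),np.nanmin(P[g],0).round(4))
E
```

```text
roof FT FB RT RB [[0.5663, 0.1846], [0.4556, 0.1762], [0.5484, 0.4116], [0.4412, 0.403]]
front mid [0.5109 0.1804] len 0.2275 th deg 4.07 width 0.1111
top tray ((0.5632060170173645, -0.2193707376718521), (0.13090448081493378, 0.19016458094120026), 1.7425181865692139) 2622
grip top [0.5725 0.1619 0.16  ] [0.5667 0.1541 0.1573] [0.5797 0.1691 0.1634] 45
step ((0.5172969102859497, 0.11047476530075073), (0.06048043072223663, 0.08235041052103043), 3.638829469680786) [0.4858 0.0686 0.1041]
scene tray ((0.5615087747573853, -0.2182246297597885), (0.13281534612178802, 0.19072356820106506), 1.5487607717514038) 2360
grip top [0.5728 0.1623 0.1604] [0.5627 0.155  0.157 ] [0.5784 0.1715 0.1631] 41
step ((0.5162380933761597, 0.11084175109863281), (0.0637316107749939, 0.08213604241609573), 4.58380651473999) [0.4827 0.0681 0.1041]
```

```bash
cat >> h.py <<'E'
TH=np.radians(4.1);O=np.array([.5113,.1797])
def box(x,y,z): return np.r_[O+x/1000*np.array([-np.sin(TH),np.cos(TH)])+y/1000*np.array([-np.cos(TH),-np.sin(TH)]),z/1000]
def rel(X,ydeg=4.1):
    "shift and turn to TCP X, tool vertical, jaw axis at world angle ydeg (mod 180, nearest)"
    o=ctrl.get_obs();Rc=Ro.from_quat(o["orientation"]);best=None
    for a in(ydeg,ydeg+180):
        a=np.radians(a);y=np.array([np.cos(a),np.sin(a),0]);z=np.array([0,0,-1.]);D=Ro.from_matrix(np.c_[np.cross(y,z),y,z])
        t=(Rc.inv()*D).as_rotvec()
        if best is None or abs(t[2])<abs(best[2]): best=t
    l=Rc.inv().apply(X-o["eef_pos"])
    print("linear",l.round(4).tolist(),"turn",best.round(3).tolist(),"t",round(o["time_s"],2),"eef",o["eef_pos"].round(4),"F",o["contact_force"].round(1),"w",round(float(o["grip_width"]),4),"j7",o["joint_pos"][6].round(2))
E
python3 -c "
from h import *
print(box(-22,-60,146));rel(np.array([.5728,.162,.25]))"
```

```text
[0.57271939 0.16204615 0.146     ]
linear [-0.4984, -0.2991, -0.0114] turn [-0.001, 0.001, 1.197] t 0.1 eef [0.1863 0.596  0.238 ] F [0.4 0.1 0.4] w 0.0883 j7 -0.22
```

Emit:
arm_command(
  rows=[
    {"linear":[-0.2,-0.12,-0.04],"turn":[0,0,0.4],"claw":0.05},
    {"linear":[-0.2,-0.12,-0.04],"turn":[0,0,0.4],"claw":0.05},
    {"linear":[-0.2,-0.12,-0.04],"turn":[0,0,0.4],"claw":0.05},
    {"linear":[-0.2,-0.12,-0.04],"turn":[0,0,0.6],"claw":0.05},
    {"linear":[-0.498,-0.299,-0.011],"turn":[0,0,1.197],"claw":0.05},
    {"linear":[-0.498,-0.299,-0.011],"turn":[0,0,1.197],"claw":0.05},
    {"linear":[-0.498,-0.299,-0.011],"turn":[0,0,1.197],"claw":0.05},
    {"linear":[-0.498,-0.299,-0.011],"turn":[0,0,1.197],"claw":0.05},
    {"linear":[-0.498,-0.299,-0.011],"turn":[0,0,1.197],"claw":0.05},
    {"linear":[-0.498,-0.299,-0.011],"turn":[0,0,1.197],"claw":0.05},
    {"linear":[-0.498,-0.299,-0.011],"turn":[0,0,1.197],"claw":0.05},
    {"linear":[-0.498,-0.299,-0.011],"turn":[0,0,1.197],"claw":0.05},
  ],
)

```text
time_s: 1.3
eef_pos: [0.5744, 0.1586, 0.2492]
orientation: [0.683, 0.73, -0.001, 0.001]
contact_force: [-0.1, 0.6, 0.1]
grip_width: 0.0498
```

Emit:
arm_command(
  rows=[
    {"linear":[0,0,0],"turn":[0,0,0],"claw":0.05},
  ],
)

```text
time_s: 1.4
eef_pos: [0.5757, 0.1559, 0.2491]
orientation: [0.685, 0.728, -0.001, 0.002]
contact_force: [-0.6, -0.8, 0.3]
grip_width: 0.0499
```

```bash
python3 -c "
from h import *
rel(np.array([.5728,.162,.135]))
p,d,ci=shot('wrist');save('w1',p);P=cloud(ci,d);print((-np.array(ci['R']).T@ci['t']).round(3))
h=cv2.cvtColor(p,cv2.COLOR_RGB2HSV);g=(P[...,2]>.150)&(cv2.inRange(h,np.array((15,90,90)),np.array((36,255,255)))>0);print(g.sum(),np.median(P[g],0))
"
```

```text
linear [0.0068, -0.0027, 0.1141] turn [0.001, 0.004, -0.01] t 1.4 eef [0.5757 0.1559 0.2491] F [-0.6 -0.8  0.3] w 0.0499 j7 -0.21
[0.571 0.236 0.396]
968 [0.57007931 0.17963493 0.32175766]
```

View pics/w1.png

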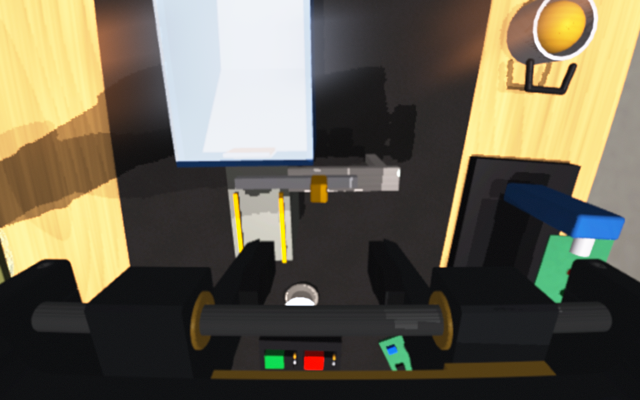

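The wrist view shows the grip at (318,188) and the bolt across the lane. I'll measure the grip top and both strips from here.

```bash
python3 -c "
from h import *
rel(np.array([.5728,.162,.135]))
p,d,ci=shot('wrist');P=cloud(ci,d)
h=cv2.cvtColor(p,cv2.COLOR_RGB2HSV);m=cv2.inRange(h,np.array((15,90,60)),np.array((36,255,255)));m[:165]=0;m[270:]=0;m[:,:225]=0;m[:,340:]=0
n,l,s,c=cv2.connectedComponentsWithStats(m)
for i in range(1,n):
  if s[i,4]>30:
    q=P[l==i];print(s[i],np.nanmedian(q,0).round(4),np.nanmax(q,0).round(4),'plane.115',onplane(ci,[c[i]],.115)[0].round(4))
    t=q[q[:,2]>.158];print('  top',len(t),t.mean(0).round(4) if len(t) else '',t.min(0).round(4) if len(t) else '',t.max(0).round(4) if len(t) else '')
rel(np.array([.5728,.162,.135]))
"
```

```text
linear [0.0027, -0.0007, 0.1141] turn [-0.0, 0.002, -0.006] t 1.45 eef [0.5737 0.1595 0.2491] F [-0.3  0.9 -0.5] w 0.0501 j7 -0.21
[312 180  19  29 485] [0.5734 0.1686 0.162 ] [0.5894 0.1738 0.165 ] plane.115 [0.5742 0.1545 0.115 ]
  top 328 [0.5736 0.166  0.1624] [0.5667 0.1575 0.1584] [0.5805 0.1737 0.165 ]
[280 195  10  73 381] [0.5397 0.1128 0.1164] [0.5447 0.1502 0.1188] plane.115 [0.5397 0.113  0.115 ]
  top 0   
[235 196  11  56 304] [0.4955 0.1224 0.1163] [0.5355 0.1695 0.2655] plane.115 [0.4951 0.1196 0.115 ]
  top 11 [0.535  0.1689 0.2623] [0.5344 0.1685 0.258 ] [0.5355 0.1695 0.2655]
linear [-0.0002, 0.0006, 0.1141] turn [-0.001, -0.0, -0.002] t 1.5 eef [0.5723 0.1621 0.2491] F [-0.6  1.4  0.2] w 0.0498 j7 -0.21
```

Emit:
arm_command(
  rows=[
    {"linear":[0,0,0.05],"turn":[0,0,0],"claw":0.05},
    {"linear":[0,0,0.09],"turn":[0,0,0],"claw":0.05},
    {"linear":[0,0,0.113],"turn":[0,0,0],"claw":0.05},
    {"linear":[0,0,0.113],"turn":[0,0,0],"claw":0.05},
    {"linear":[0,0,0.113],"turn":[0,0,0],"claw":0.0},
    {"linear":[0,0,0.113],"turn":[0,0,0],"claw":0.0},
    {"linear":[0,0,0.113],"turn":[0,0,0],"claw":0.0},
    {"linear":[0,0,0.113],"turn":[0,0,0],"claw":0.0},
    {"linear":[0,0,0.113],"turn":[0,0,0],"claw":0.0},
  ],
  newtons=20,
)

```text
time_s: 2.4
eef_pos: [0.573, 0.1629, 0.1375]
orientation: [0.682, 0.732, 0.001, 0.0]
contact_force: [-0.8, -0.7, 3.8]
grip_width: 0.0139
```

```bash
python3 -c "
from h import *
rel(box(-22,-117,136))"
```

```text
linear [-0.0008, 0.0566, 0.0016] turn [0.002, -0.001, -0.001] t 2.4 eef [0.573  0.1629 0.1375] F [-0.8 -0.7  3.8] w 0.0139 j7 -0.2
```

Emit:
arm_command(
  rows=[
    {"linear":[0,0.012,0],"turn":[0,0,0],"claw":0.0},
    {"linear":[0,0.024,0],"turn":[0,0,0],"claw":0.0},
    {"linear":[0,0.036,0],"turn":[0,0,0],"claw":0.0},
    {"linear":[0,0.046,0],"turn":[0,0,0],"claw":0.0},
    {"linear":[0,0.052,0],"turn":[0,0,0],"claw":0.0},
    {"linear":[0,0.055,0],"turn":[0,0,0],"claw":0.0},
    {"linear":[0,0.057,0],"turn":[0,0,0],"claw":0.0},
    {"linear":[0,0.059,0],"turn":[0,0,0],"claw":0.0},
    {"linear":[0,0.061,0],"turn":[0,0,0],"claw":0.0},
    {"linear":[0,0.061,0],"turn":[0,0,0],"claw":0.0},
    {"linear":[0,0.061,0],"turn":[0,0,0],"claw":0.0},
  ],
)

```text
time_s: 3.5
eef_pos: [0.6289, 0.1669, 0.1373]
orientation: [0.681, 0.732, -0.003, -0.003]
contact_force: [-10.8, -0.4, 12.6]
grip_width: 0.0137
```

```bash
python3 -c "
from h import *
rel(box(-22,-117,136))"
```

```text
linear [-0.0008, 0.0007, 0.0013] turn [-0.009, 0.0, -0.0] t 3.5 eef [0.6289 0.1669 0.1373] F [-10.8  -0.4  12.6] w 0.0137 j7 -0.18
```

The bolt hit its end stop: 56 mm of travel, 11 N back-force. I'll release it and go to the first battery.

Emit:
arm_command(
  rows=[
    {"linear":[0,0,0],"turn":[0,0,0],"claw":0.05},
    {"linear":[0,-0.003,0],"turn":[0,0,0],"claw":0.05},
    {"linear":[0,-0.003,0],"turn":[0,0,0],"claw":0.05},
    {"linear":[0,-0.003,-0.05],"turn":[0,0,0],"claw":0.05},
    {"linear":[0,-0.003,-0.1],"turn":[0,0,0],"claw":0.05},
    {"linear":[0,-0.003,-0.1],"turn":[0,0,0],"claw":0.05},
    {"linear":[0,-0.003,-0.1],"turn":[0,0,0],"claw":0.05},
  ],
)

```text
time_s: 4.2
eef_pos: [0.6313, 0.1669, 0.238]
orientation: [0.682, 0.732, 0.001, 0.001]
contact_force: [0.0, 0.4, -0.5]
grip_width: 0.0498
```

```bash
sed -i 's/O=np.array(\[.5113/O=np.array([.5118/' h.py; python3 -c "
from h import *
rel(np.array([.5919,-.156,.16]),91.4)"
```

```text
linear [-0.3193, -0.0624, 0.0776] turn [0.003, 0.002, -1.524] t 4.2 eef [0.6313 0.1669 0.238 ] F [ 0.   0.4 -0.5] w 0.0498 j7 -0.19
```

Emit:
arm_command(
  rows=[
    {"linear":[-0.319,-0.062,0.02],"turn":[0,0,-1.524],"claw":0.046},
    {"linear":[-0.319,-0.062,0.02],"turn":[0,0,-1.524],"claw":0.046},
    {"linear":[-0.319,-0.062,0.02],"turn":[0,0,-1.524],"claw":0.046},
    {"linear":[-0.319,-0.062,0.02],"turn":[0,0,-1.524],"claw":0.046},
    {"linear":[-0.319,-0.062,0.02],"turn":[0,0,-1.524],"claw":0.046},
    {"linear":[-0.319,-0.062,0.078],"turn":[0,0,-1.524],"claw":0.046},
    {"linear":[-0.319,-0.062,0.078],"turn":[0,0,-1.524],"claw":0.046},
    {"linear":[-0.319,-0.062,0.078],"turn":[0,0,-1.524],"claw":0.046},
    {"linear":[-0.319,-0.062,0.078],"turn":[0,0,-1.524],"claw":0.046},
    {"linear":[-0.319,-0.062,0.078],"turn":[0,0,-1.524],"claw":0.046},
    {"linear":[-0.319,-0.062,0.078],"turn":[0,0,-1.524],"claw":0.046},
    {"linear":[-0.319,-0.062,0.078],"turn":[0,0,-1.524],"claw":0.046},
  ],
)

```text
time_s: 5.4
eef_pos: [0.5904, -0.1556, 0.1575]
orientation: [-0.011, 1.0, 0.001, -0.001]
contact_force: [1.0, -0.1, 0.4]
grip_width: 0.046
```

Emit:
arm_command(
  rows=[
    {"linear":[0,0,0],"turn":[0,0,0],"claw":0.046},
    {"linear":[0,0,0],"turn":[0,0,0],"claw":0.046},
    {"linear":[0,0,0],"turn":[0,0,0],"claw":0.046},
  ],
)

```text
time_s: 5.7
eef_pos: [0.5912, -0.1556, 0.1587]
orientation: [-0.012, 1.0, -0.0, -0.0]
contact_force: [0.2, 0.8, -0.4]
grip_width: 0.046
```

```bash
cat > reds.py <<'E'
from h import *
from m import blobs
def reds(show=True):
    out=[]
    for n,roi in(("top",(230,150,420,320)),("scene",(150,140,400,290))):
        p,d,ci=shot(n)
        for nm,lo,hi in(("red",(0,120,90),(8,255,255)),("green",(45,100,60),(80,255,255))):
            for c in blobs(p,lo,hi,roi,25):
                (cx,cy),wh,a=cv2.minAreaRect(c);X=onplane(ci,[[cx,cy]],.0255)[0]
                B=onplane(ci,cv2.boxPoints(((cx,cy),wh,a)),.0255)[:,:2].astype(np.float32)
                r=cv2.minAreaRect(B);print(n,nm,X[:2].round(4),"size",np.round(r[1],3),"ang",round(r[2],1))
if __name__=="__main__": reds()
E
python3 - <<'E'
from reds import *
reds();rel(np.array([.5919,-.156,.022]),91.4)
p,d,ci=shot('wrist');save('w2',p)
E
```

```text
scene red [ 0.5829 -0.2177] size [0.036 0.03 ] ang 2.5
scene red [ 0.5817 -0.1554] size [0.029 0.037] ang 88.6
scene red [ 0.5224 -0.2805] size [0.037 0.031] ang 2.8
scene red [ 0.5216 -0.2188] size [0.038 0.03 ] ang 0.8
scene red [ 0.4077 -0.4658] size [0.117 0.029] ang 8.4
scene green [ 0.5851 -0.2797] size [0.034 0.029] ang 1.3
scene green [ 0.5196 -0.1576] size [0.03  0.037] ang 88.8
scene green [ 0.2705 -0.4447] size [0.042 0.071] ang 28.1
linear [-0.0006, -0.0003, 0.1368] turn [-0.0, 0.0, -0.0] t 5.8 eef [ 0.5912 -0.1557  0.1588] F [-0.3  0.3  0.4] w 0.0458 j7 1.43
```

View pics/w2.png

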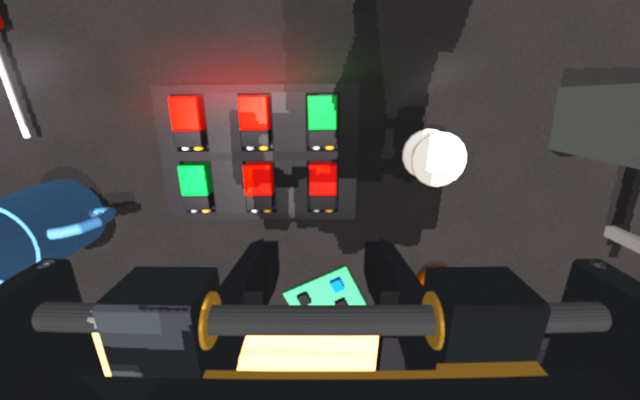

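Battery 1 lies right between the fingers, its red part at (322,180) and black end below. I'll descend and grip.

Emit:
arm_command(
  rows=[
    {"linear":[0,0,0.05],"turn":[0,0,0],"claw":0.046},
    {"linear":[0,0,0.1],"turn":[0,0,0],"claw":0.046},
    {"linear":[0,0,0.125],"turn":[0,0,0],"claw":0.046},
    {"linear":[0,0,0.136],"turn":[0,0,0],"claw":0.046},
    {"linear":[0,0,0.141],"turn":[0,0,0],"claw":0.046},
    {"linear":[0,0,0.141],"turn":[0,0,0],"claw":0.046},
    {"linear":[0,0,0.141],"turn":[0,0,0],"claw":0.015},
    {"linear":[0,0,0.141],"turn":[0,0,0],"claw":0.015},
    {"linear":[0,0,0.141],"turn":[0,0,0],"claw":0.015},
    {"linear":[0,0,0.141],"turn":[0,0,0],"claw":0.015},
    {"linear":[0,0,0.141],"turn":[0,0,0],"claw":0.015},
  ],
  newtons=25,
)

```text
time_s: 6.95
eef_pos: [0.592, -0.1559, 0.0189]
orientation: [-0.012, 1.0, -0.0, 0.001]
contact_force: [-1.3, 0.6, 5.3]
grip_width: 0.0256
```

Emit:
arm_command(
  rows=[
    {"linear":[0,0,-0.02],"turn":[0,0,0],"claw":0.015},
    {"linear":[0,0,-0.06],"turn":[0,0,0],"claw":0.015},
    {"linear":[0,0,-0.11],"turn":[0,0,0],"claw":0.015},
    {"linear":[0,0,-0.16],"turn":[0,0,0],"claw":0.015},
    {"linear":[0,0,-0.18],"turn":[0,0,0],"claw":0.015},
    {"linear":[0,0,-0.18],"turn":[0,0,0],"claw":0.015},
    {"linear":[0,0,-0.18],"turn":[0,0,0],"claw":0.015},
  ],
)

```text
time_s: 7.65
eef_pos: [0.5906, -0.156, 0.1973]
orientation: [-0.012, 1.0, -0.0, -0.0]
contact_force: [-0.6, -0.2, -1.2]
grip_width: 0.0254
```

```bash
python3 - <<'E'
from h import *
rel(box(-75,0,170),4.1)
E
```

```text
linear [0.0671, 0.2626, 0.0273] turn [-0.001, -0.0, 1.523] t 7.65 eef [ 0.5906 -0.156   0.1973] F [-0.6 -0.2 -1.2] w 0.0254 j7 1.45
```

Emit:
arm_command(
  rows=[
    {"linear":[0.067,0.263,0.0],"turn":[0,0,1.523],"claw":0.015},
    {"linear":[0.067,0.263,0.0],"turn":[0,0,1.523],"claw":0.015},
    {"linear":[0.067,0.263,0.0],"turn":[0,0,1.523],"claw":0.015},
    {"linear":[0.067,0.263,0.0],"turn":[0,0,1.523],"claw":0.015},
    {"linear":[0.067,0.263,0.0],"turn":[0,0,1.523],"claw":0.015},
    {"linear":[0.067,0.263,0.0],"turn":[0,0,1.523],"claw":0.015},
    {"linear":[0.067,0.263,0.027],"turn":[0,0,1.523],"claw":0.015},
    {"linear":[0.067,0.263,0.027],"turn":[0,0,1.523],"claw":0.015},
    {"linear":[0.067,0.263,0.027],"turn":[0,0,1.523],"claw":0.015},
    {"linear":[0.067,0.263,0.027],"turn":[0,0,1.523],"claw":0.015},
    {"linear":[0.067,0.263,0.027],"turn":[0,0,1.523],"claw":0.015},
    {"linear":[0.067,0.263,0.027],"turn":[0,0,1.523],"claw":0.015},
  ],
)

```text
time_s: 8.85
eef_pos: [0.5169, 0.1052, 0.1695]
orientation: [0.68, 0.733, -0.001, -0.0]
contact_force: [0.7, -0.2, -0.3]
grip_width: 0.0258
```

Emit:
arm_command(
  rows=[
    {"linear":[0,0,0],"turn":[0,0,0],"claw":0.015},
    {"linear":[0,0,0],"turn":[0,0,0],"claw":0.015},
    {"linear":[0,0,0],"turn":[0,0,0],"claw":0.015},
  ],
)

```text
time_s: 9.15
eef_pos: [0.5178, 0.1054, 0.1707]
orientation: [0.681, 0.732, 0.0, -0.0]
contact_force: [-0.5, 0.2, -0.7]
grip_width: 0.0258
```

```bash
python3 - <<'E'
from h import *
rel(box(-75,0,121.5),4.1)
p,d,ci=shot('wrist');save('w3',p)
h=cv2.cvtColor(p,cv2.COLOR_RGB2HSV);m=cv2.inRange(h,np.array((18,110,110)),np.array((35,255,255)));m[230:]=0
n,l,s,c=cv2.connectedComponentsWithStats(m)
for i in range(1,n):
  if s[i,4]>100: print(s[i],onplane(ci,[c[i]],.115)[0].round(4))
E
```

```text
linear [-0.0004, -0.0007, 0.0492] turn [-0.0, -0.0, 0.001] t 9.15 eef [0.5178 0.1054 0.1707] F [-0.5  0.2 -0.7] w 0.0258 j7 -0.11
[   0    0  107  124 5322] [0.3373 0.2029 0.115 ]
[ 20   0  26  85 380] [0.3288 0.2143 0.115 ]
[568   0  33  97 337] [0.674  0.2403 0.115 ]
[ 535    0  105  230 3571] [0.7005 0.2197 0.115 ]
[524 136  31  94 918] [0.6637 0.162  0.115 ]
[286 160   8  70 419] [0.4949 0.1224 0.115 ]
[350 160   8  70 433] [0.5391 0.1261 0.115 ]
[   0  169  127   61 2466] [0.341  0.1048 0.115 ]
```

View pics/w3.png

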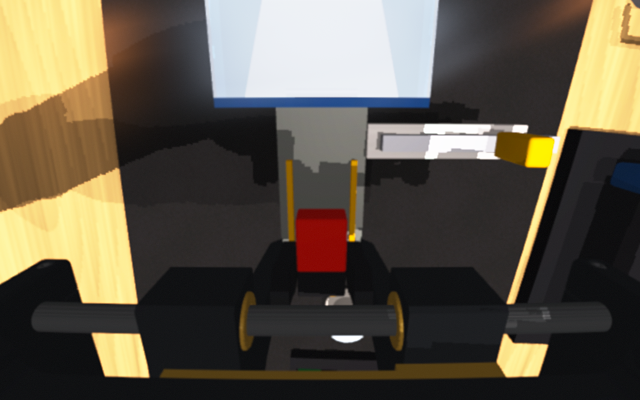

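The bolt is drawn clear at right and the lane is free. The battery is centred between the strips (columns 290 and 354, battery at 321). I'll lower and release it, then go behind with the fingers shut.

Emit:
arm_command(
  rows=[
    {"linear":[0,0,0.03],"turn":[0,0,0],"claw":0.015},
    {"linear":[0,0,0.045],"turn":[0,0,0],"claw":0.015},
    {"linear":[0,0,0.049],"turn":[0,0,0],"claw":0.015},
    {"linear":[0,0,0.049],"turn":[0,0,0],"claw":0.015},
    {"linear":[0,0,0.049],"turn":[0,0,0],"claw":0.046},
    {"linear":[0,0,0.049],"turn":[0,0,0],"claw":0.046},
    {"linear":[0,0,0.049],"turn":[0,0,0],"claw":0.046},
    {"linear":[0,0,0.015],"turn":[0,0,0],"claw":0.046},
    {"linear":[0,0,0.005],"turn":[0,0,0],"claw":0.046},
    {"linear":[-0.03,0,0.005],"turn":[0,0,0],"claw":0.0},
    {"linear":[-0.055,0,0.005],"turn":[0,0,0],"claw":0.0},
    {"linear":[-0.055,0,0.005],"turn":[0,0,0],"claw":0.0},
  ],
)

```text
time_s: 10.4
eef_pos: [0.522, 0.0462, 0.166]
orientation: [0.683, 0.73, -0.001, 0.001]
contact_force: [-0.2, -0.7, 0.6]
grip_width: 0.0241
```

Emit:
arm_command(
  rows=[
    {"linear":[0,0,0.02],"turn":[0,0,0],"claw":0.0},
    {"linear":[0,0,0.046],"turn":[0,0,0],"claw":0.0},
    {"linear":[0,0,0.046],"turn":[0,0,0],"claw":0.0},
    {"linear":[0,0,0.046],"turn":[0,0,0],"claw":0.0},
  ],
)

```text
time_s: 10.8
eef_pos: [0.5216, 0.0514, 0.1197]
orientation: [0.681, 0.732, -0.0, -0.0]
contact_force: [0.6, 0.1, 0.1]
grip_width: 0.0005
```

```bash
sed -i 's/O=np.array(\[.5118/O=np.array([.5122/' h.py; python3 - <<'E'
from h import *
rel(box(-10,0,118.5),4.1)
p,d,ci=shot('wrist');save('w4',p[100:300,200:460])
E
```

```text
linear [0.1186, -0.0, 0.0013] turn [-0.001, -0.0, 0.001] t 10.8 eef [0.5216 0.0514 0.1197] F [0.6 0.1 0.1] w 0.0005 j7 -0.02
```

View pics/w4.png

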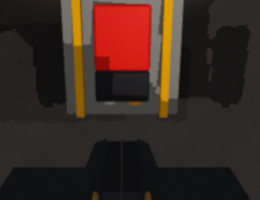

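The battery lies straight between the strips with the shut fingers right behind it. Pushing.

Emit:
arm_command(
  rows=[
    {"linear":[0.012,0,0],"turn":[0,0,0],"claw":0.0},
    {"linear":[0.024,0,0],"turn":[0,0,0],"claw":0.0},
    {"linear":[0.034,0,0],"turn":[0,0,0],"claw":0.0},
    {"linear":[0.044,0,0],"turn":[0,0,0],"claw":0.0},
    {"linear":[0.054,0,0],"turn":[0,0,0],"claw":0.0},
    {"linear":[0.064,0,0],"turn":[0,0,0],"claw":0.0},
    {"linear":[0.074,0,0],"turn":[0,0,0],"claw":0.0},
    {"linear":[0.084,0,0],"turn":[0,0,0],"claw":0.0},
    {"linear":[0.094,0,0],"turn":[0,0,0],"claw":0.0},
    {"linear":[0.104,0,0],"turn":[0,0,0],"claw":0.0},
    {"linear":[0.11,0,0],"turn":[0,0,0],"claw":0.0},
    {"linear":[0.114,0,0],"turn":[0,0,0],"claw":0.0},
  ],
)

```text
time_s: 12.05
eef_pos: [0.5134, 0.1655, 0.1196]
orientation: [0.681, 0.732, 0.0, -0.0]
contact_force: [-0.2, -0.6, -0.6]
grip_width: 0.0002
```

Emit:
arm_command(
  rows=[
    {"linear":[0,0,0],"turn":[0,0,0],"claw":0.0},
    {"linear":[0,0,0],"turn":[0,0,0],"claw":0.0},
  ],
)

```text
time_s: 12.25
eef_pos: [0.5136, 0.1641, 0.1197]
orientation: [0.681, 0.732, -0.0, 0.0]
contact_force: [0.9, -0.2, -0.2]
grip_width: 0.0006
```

```bash
python3 - <<'E'
from h import *
rel(box(-10,0,118.5),4.1)
p,d,ci=shot('wrist');q,d,ci=shot('scene')
save('w5',np.hstack([cv2.resize(p[60:260,220:460],(480,400)),cv2.resize(q[80:220,370:540],(320,400))[:, :]]))
E
```

```text
linear [0.0056, -0.0003, 0.0012] turn [-0.0, 0.0, 0.0] t 12.25 eef [0.5136 0.1641 0.1197] F [ 0.9 -0.2 -0.2] w 0.0006 j7 -0.18
```

View pics/w5.png

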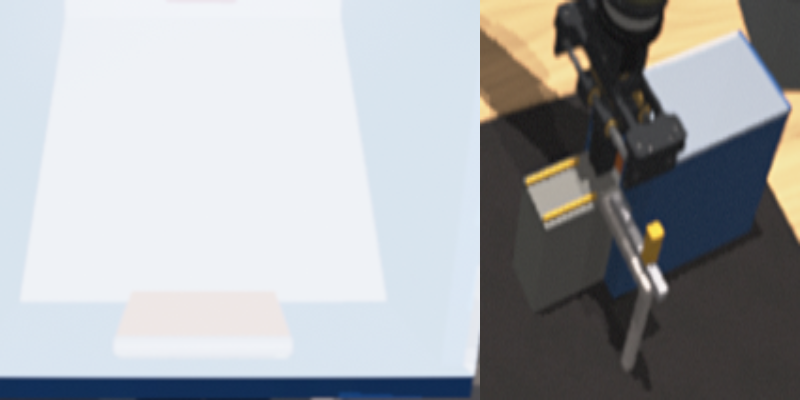

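The flap still stands open under the roof, so the tail has not cleared. I'll push the last 6 mm, then back off.

Emit:
arm_command(
  rows=[
    {"linear":[0.003,0,0],"turn":[0,0,0],"claw":0.0},
    {"linear":[0.006,0,0],"turn":[0,0,0],"claw":0.0},
    {"linear":[0.007,0,0],"turn":[0,0,0],"claw":0.0},
    {"linear":[0.007,0,0],"turn":[0,0,0],"claw":0.0},
  ],
)

```text
time_s: 12.75
eef_pos: [0.5131, 0.1714, 0.1197]
orientation: [0.681, 0.732, 0.0, 0.0]
contact_force: [-0.3, -0.4, 0.3]
grip_width: 0.0007
```

Emit:
arm_command(
  rows=[
    {"linear":[-0.03,0,0],"turn":[0,0,0],"claw":0.0},
    {"linear":[-0.06,0,0],"turn":[0,0,0],"claw":0.0},
    {"linear":[-0.07,0,0],"turn":[0,0,0],"claw":0.0},
    {"linear":[-0.07,0,-0.05],"turn":[0,0,0],"claw":0.0},
    {"linear":[-0.07,0,-0.1],"turn":[0,0,0],"claw":0.0},
    {"linear":[-0.07,0,-0.1],"turn":[0,0,0],"claw":0.0},
    {"linear":[-0.07,0,-0.1],"turn":[0,0,0],"claw":0.0},
  ],
)

```text
time_s: 13.45
eef_pos: [0.5187, 0.1026, 0.2208]
orientation: [0.681, 0.732, 0.001, 0.0]
contact_force: [-0.8, 0.2, -0.3]
grip_width: 0.0004
```

```bash
python3 - <<'E'
from reds import *
reds();rel(np.array([.5934,-.218,.16]),91.4)
p,d,ci=shot('wrist');q,d,ci=shot('scene')
save('w6',np.hstack([cv2.resize(p[0:200,200:440],(480,400)),cv2.resize(q[80:220,370:540],(320,400))[:, :]]))
E
```

```text
top red [ 0.5222 -0.2189] size [0.03  0.027] ang 0.2
top red [ 0.5244 -0.2802] size [0.027 0.032] ang 89.5
top red [ 0.5837 -0.2164] size [0.03  0.027] ang 0.2
top green [ 0.52   -0.1578] size [0.032 0.027] ang 0.9
top green [ 0.5848 -0.2784] size [0.027 0.031] ang 89.5
scene red [ 0.5831 -0.2175] size [0.036 0.03 ] ang 0.7
scene red [ 0.5233 -0.2805] size [0.037 0.031] ang 2.8
scene red [ 0.5215 -0.2188] size [0.031 0.037] ang 88.8
scene red [ 0.4077 -0.4658] size [0.117 0.029] ang 8.4
scene green [ 0.585  -0.2797] size [0.034 0.029] ang 1.3
scene green [ 0.5202 -0.1572] size [0.032 0.037] ang 86.8
scene green [ 0.2705 -0.4447] size [0.042 0.071] ang 28.1
linear [-0.3248, 0.0528, 0.0587] turn [-0.001, -0.002, -1.522] t 13.55 eef [0.5172 0.1021 0.2189] F [-0.6 -0.2 -0.2] w 0.0006 j7 -0.11
```

View pics/w6.png

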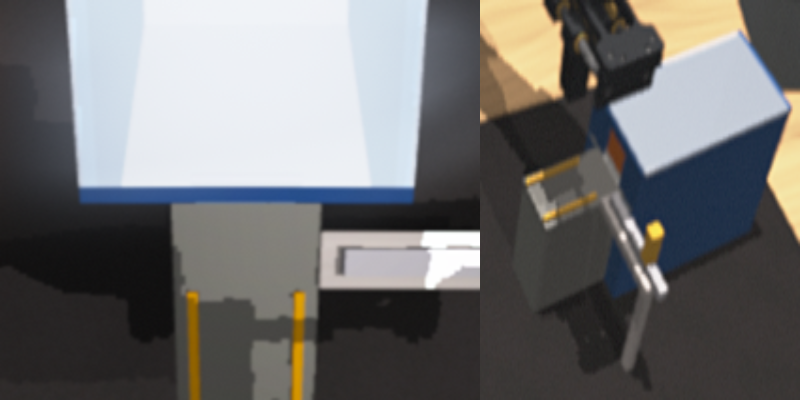

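The step is empty and the orange flap is shut, so the first battery is in. Next is battery 2 at (0.5934, -0.218), still in its place.

Emit:
arm_command(
  rows=[
    {"linear":[-0.325,0.053,0.0],"turn":[0,0,-1.522],"claw":0.046},
    {"linear":[-0.325,0.053,0.0],"turn":[0,0,-1.522],"claw":0.046},
    {"linear":[-0.325,0.053,0.0],"turn":[0,0,-1.522],"claw":0.046},
    {"linear":[-0.325,0.053,0.0],"turn":[0,0,-1.522],"claw":0.046},
    {"linear":[-0.325,0.053,0.0],"turn":[0,0,-1.522],"claw":0.046},
    {"linear":[-0.325,0.053,0.0],"turn":[0,0,-1.522],"claw":0.046},
    {"linear":[-0.325,0.053,0.059],"turn":[0,0,-1.522],"claw":0.046},
    {"linear":[-0.325,0.053,0.059],"turn":[0,0,-1.522],"claw":0.046},
    {"linear":[-0.325,0.053,0.059],"turn":[0,0,-1.522],"claw":0.046},
    {"linear":[-0.325,0.053,0.059],"turn":[0,0,-1.522],"claw":0.046},
    {"linear":[-0.325,0.053,0.059],"turn":[0,0,-1.522],"claw":0.046},
    {"linear":[-0.325,0.053,0.059],"turn":[0,0,-1.522],"claw":0.046},
  ],
)

```text
time_s: 14.85
eef_pos: [0.5939, -0.2186, 0.1597]
orientation: [-0.01, 1.0, 0.001, -0.001]
contact_force: [0.5, -0.2, 0.2]
grip_width: 0.0456
```

Emit:
arm_command(
  rows=[
    {"linear":[0,0,0],"turn":[0,0,0],"claw":0.046},
    {"linear":[0,0,0],"turn":[0,0,0],"claw":0.046},
    {"linear":[0,0,0],"turn":[0,0,0],"claw":0.046},
  ],
)

```text
time_s: 15.15
eef_pos: [0.5945, -0.2186, 0.1608]
orientation: [-0.011, 1.0, -0.0, 0.0]
contact_force: [-0.3, -0.3, 0.7]
grip_width: 0.0461
```

```bash
cat > wr.py <<'E'
from h import *
from m import blobs
def wr():
    p,d,ci=shot("wrist")
    for c in blobs(p,(0,150,100),(8,255,255),(100,60,540,260),150):
        (cx,cy),wh,a=cv2.minAreaRect(c);print("wrist red",(round(cx),round(cy)),onplane(ci,[[cx,cy]],.0255)[0].round(4))
E
python3 - <<'E'
from wr import *
rel(np.array([.5934,-.218,.0185]),91.4);wr()
E
```

```text
linear [0.0011, 0.0007, 0.1423] turn [-0.0, 0.0, -0.002] t 15.15 eef [ 0.5945 -0.2186  0.1608] F [-0.3 -0.3  0.7] w 0.0461 j7 1.55
wrist red (323, 177) [ 0.5843 -0.2158  0.0255]
wrist red (323, 110) [ 0.5228 -0.2174  0.0255]
wrist red (254, 110) [ 0.5241 -0.2794  0.0255]
```

Emit:
arm_command(
  rows=[
    {"linear":[0,0.001,0.05],"turn":[0,0,0],"claw":0.046},
    {"linear":[0,0.001,0.1],"turn":[0,0,0],"claw":0.046},
    {"linear":[0,0.001,0.127],"turn":[0,0,0],"claw":0.046},
    {"linear":[0,0.001,0.138],"turn":[0,0,0],"claw":0.046},
    {"linear":[0,0.001,0.142],"turn":[0,0,0],"claw":0.046},
    {"linear":[0,0.001,0.142],"turn":[0,0,0],"claw":0.046},
    {"linear":[0,0.001,0.142],"turn":[0,0,0],"claw":0.015},
    {"linear":[0,0.001,0.142],"turn":[0,0,0],"claw":0.015},
    {"linear":[0,0.001,0.142],"turn":[0,0,0],"claw":0.015},
    {"linear":[0,0.001,0.142],"turn":[0,0,0],"claw":0.015},
    {"linear":[0,0.001,0.142],"turn":[0,0,0],"claw":0.015},
  ],
  newtons=25,
)

```text
time_s: 16.3
eef_pos: [0.5951, -0.218, 0.0199]
orientation: [-0.012, 1.0, -0.0, 0.001]
contact_force: [0.0, 0.6, 6.5]
grip_width: 0.0256
```

Emit:
arm_command(
  rows=[
    {"linear":[0,0,-0.02],"turn":[0,0,0],"claw":0.015},
    {"linear":[0,0,-0.06],"turn":[0,0,0],"claw":0.015},
    {"linear":[0,0,-0.11],"turn":[0,0,0],"claw":0.015},
    {"linear":[0,0,-0.16],"turn":[0,0,0],"claw":0.015},
    {"linear":[0,0,-0.18],"turn":[0,0,0],"claw":0.015},
    {"linear":[0,0,-0.18],"turn":[0,0,0],"claw":0.015},
    {"linear":[0,0,-0.18],"turn":[0,0,0],"claw":0.015},
  ],
)

```text
time_s: 17.0
eef_pos: [0.5938, -0.218, 0.1983]
orientation: [-0.012, 1.0, -0.0, -0.0]
contact_force: [-0.9, -0.0, -0.6]
grip_width: 0.0256
```

```bash
python3 - <<'E'
from h import *
rel(box(-75,0,170),4.1)
E
```

```text
linear [0.0687, 0.3245, 0.0283] turn [-0.001, -0.0, 1.522] t 17.0 eef [ 0.5938 -0.218   0.1983] F [-0.9 -0.  -0.6] w 0.0256 j7 1.57
```

Emit:
arm_command(
  rows=[
    {"linear":[0.069,0.324,0.0],"turn":[0,0,1.522],"claw":0.015},
    {"linear":[0.069,0.324,0.0],"turn":[0,0,1.522],"claw":0.015},
    {"linear":[0.069,0.324,0.0],"turn":[0,0,1.522],"claw":0.015},
    {"linear":[0.069,0.324,0.0],"turn":[0,0,1.522],"claw":0.015},
    {"linear":[0.069,0.324,0.0],"turn":[0,0,1.522],"claw":0.015},
    {"linear":[0.069,0.324,0.0],"turn":[0,0,1.522],"claw":0.015},
    {"linear":[0.069,0.324,0.0],"turn":[0,0,1.522],"claw":0.015},
    {"linear":[0.069,0.324,0.028],"turn":[0,0,1.522],"claw":0.015},
    {"linear":[0.069,0.324,0.028],"turn":[0,0,1.522],"claw":0.015},
    {"linear":[0.069,0.324,0.028],"turn":[0,0,1.522],"claw":0.015},
    {"linear":[0.069,0.324,0.028],"turn":[0,0,1.522],"claw":0.015},
    {"linear":[0.069,0.324,0.028],"turn":[0,0,1.522],"claw":0.015},
  ],
)

```text
time_s: 18.2
eef_pos: [0.517, 0.1042, 0.1695]
orientation: [0.68, 0.733, -0.001, -0.0]
contact_force: [-0.2, -0.2, -1.3]
grip_width: 0.0256
```

Emit:
arm_command(
  rows=[
    {"linear":[0,0,0],"turn":[0,0,0],"claw":0.015},
    {"linear":[0,0,0],"turn":[0,0,0],"claw":0.015},
    {"linear":[0,0,0],"turn":[0,0,0],"claw":0.015},
  ],
)

```text
time_s: 18.5
eef_pos: [0.5178, 0.1043, 0.1707]
orientation: [0.681, 0.732, 0.0, -0.0]
contact_force: [0.1, 0.0, -0.3]
grip_width: 0.0253
```

```bash
cat > held.py <<'E'
from h import *
def held(z,hi):
    "red top face and yellow strips in the wrist view, as box x,y mm"
    p,d,ci=shot("wrist");h=cv2.cvtColor(p,cv2.COLOR_RGB2HSV)
    m=cv2.inRange(h,np.array((0,150,60)),np.array((8,255,255)));m[:,:260]=0;m[:,390:]=0;m[270:]=0
    c=max(cv2.findContours(m,cv2.RETR_EXTERNAL,cv2.CHAIN_APPROX_NONE)[0],key=cv2.contourArea,default=None)
    if c is None: print("no red");return
    r=cv2.minAreaRect(c);B=onplane(ci,cv2.boxPoints(r),z)[:,:2]-O
    ex=np.array([-np.sin(TH),np.cos(TH)]);ey=np.array([-np.cos(TH),-np.sin(TH)])
    print("area",cv2.contourArea(c),"rect",np.round(r[0]),r[2],"box xy mm",np.c_[B@ex,B@ey].round(3).tolist())
E
python3 - <<'E'
from held import *
rel(box(-75,0,122),4.1);held(.1755,0)
E
```

```text
linear [0.0006, -0.0002, 0.0487] turn [-0.0, -0.0, 0.001] t 18.5 eef [0.5178 0.1043 0.1707] F [ 0.1  0.  -0.3] w 0.0253 j7 -0.09
area 3047.0 rect [320. 236.] -0.0 box xy mm [[-0.08, 0.013], [-0.044, 0.012], [-0.044, -0.013], [-0.08, -0.014]]
```

Emit:
arm_command(
  rows=[
    {"linear":[0,0,0.03],"turn":[0,0,0],"claw":0.015},
    {"linear":[0,0,0.044],"turn":[0,0,0],"claw":0.015},
    {"linear":[0,0,0.0485],"turn":[0,0,0],"claw":0.015},
    {"linear":[0,0,0.0485],"turn":[0,0,0],"claw":0.015},
    {"linear":[0,0,0.0485],"turn":[0,0,0],"claw":0.046},
    {"linear":[0,0,0.0485],"turn":[0,0,0],"claw":0.046},
    {"linear":[0,0,0.0485],"turn":[0,0,0],"claw":0.046},
    {"linear":[0,0,0.015],"turn":[0,0,0],"claw":0.046},
    {"linear":[0,0,0.005],"turn":[0,0,0],"claw":0.046},
    {"linear":[-0.03,0,0.005],"turn":[0,0,0],"claw":0.0},
    {"linear":[-0.055,0,0.005],"turn":[0,0,0],"claw":0.0},
    {"linear":[-0.055,0,0.005],"turn":[0,0,0],"claw":0.0},
  ],
)

```text
time_s: 19.75
eef_pos: [0.5221, 0.0452, 0.166]
orientation: [0.683, 0.73, -0.001, 0.001]
contact_force: [0.3, -0.3, -0.1]
grip_width: 0.0238
```

Emit:
arm_command(
  rows=[
    {"linear":[0,0,0.02],"turn":[0,0,0],"claw":0.0},
    {"linear":[0,0,0.046],"turn":[0,0,0],"claw":0.0},
    {"linear":[0,0,0.046],"turn":[0,0,0],"claw":0.0},
    {"linear":[0,0,0.046],"turn":[0,0,0],"claw":0.0},
  ],
)

```text
time_s: 20.15
eef_pos: [0.5216, 0.0503, 0.1197]
orientation: [0.681, 0.732, -0.0, -0.0]
contact_force: [0.2, -1.0, 0.7]
grip_width: 0.0002
```

```bash
python3 - <<'E'
from held import *
rel(box(-8,0,119.5),4.1);held(.1275,0)
E
```

```text
linear [0.1217, 0.0, 0.0002] turn [-0.001, -0.0, 0.001] t 20.15 eef [0.5216 0.0503 0.1197] F [ 0.2 -1.   0.7] w 0.0002 j7 -0.0
area 3733.5 rect [322. 134.] 90.0 box xy mm [[-0.049, 0.012], [-0.049, -0.014], [-0.079, -0.014], [-0.079, 0.013]]
```

Emit:
arm_command(
  rows=[
    {"linear":[0.014,0,0],"turn":[0,0,0],"claw":0.0},
    {"linear":[0.026,0,0],"turn":[0,0,0],"claw":0.0},
    {"linear":[0.038,0,0],"turn":[0,0,0],"claw":0.0},
    {"linear":[0.05,0,0],"turn":[0,0,0],"claw":0.0},
    {"linear":[0.062,0,0],"turn":[0,0,0],"claw":0.0},
    {"linear":[0.073,0,0],"turn":[0,0,0],"claw":0.0},
    {"linear":[0.084,0,0],"turn":[0,0,0],"claw":0.0},
    {"linear":[0.095,0,0],"turn":[0,0,0],"claw":0.0},
    {"linear":[0.105,0,0],"turn":[0,0,0],"claw":0.0},
    {"linear":[0.114,0,0],"turn":[0,0,0],"claw":0.0},
    {"linear":[0.12,0,0],"turn":[0,0,0],"claw":0.0},
    {"linear":[0.1215,0,0],"turn":[0,0,0],"claw":0.0},
  ],
)

```text
time_s: 21.4
eef_pos: [0.513, 0.1714, 0.1196]
orientation: [0.681, 0.732, -0.0, 0.0]
contact_force: [-0.7, -1.7, 0.3]
grip_width: 0.0006
```

Emit:
arm_command(
  rows=[
    {"linear":[0,0,0],"turn":[0,0,0],"claw":0.0},
    {"linear":[0,0,0],"turn":[0,0,0],"claw":0.0},
    {"linear":[-0.03,0,0],"turn":[0,0,0],"claw":0.0},
    {"linear":[-0.06,0,0],"turn":[0,0,0],"claw":0.0},
    {"linear":[-0.07,0,0],"turn":[0,0,0],"claw":0.0},
    {"linear":[-0.07,0,-0.05],"turn":[0,0,0],"claw":0.0},
    {"linear":[-0.07,0,-0.1],"turn":[0,0,0],"claw":0.0},
    {"linear":[-0.07,0,-0.1],"turn":[0,0,0],"claw":0.0},
    {"linear":[-0.07,0,-0.1],"turn":[0,0,0],"claw":0.0},
  ],
)

```text
time_s: 22.3
eef_pos: [0.5186, 0.1018, 0.2208]
orientation: [0.681, 0.732, 0.001, 0.0]
contact_force: [0.3, -0.3, -0.1]
grip_width: 0.0007
```

```bash
cat > chk.py <<'E'
from reds import *
def chk(name):
    p,d,ci=shot('wrist');q,d,c2=shot('scene')
    save(name,np.hstack([cv2.resize(p[0:200,200:440],(480,400)),cv2.resize(q[80:220,370:540],(320,400))]))
    h=cv2.cvtColor(p,cv2.COLOR_RGB2HSV)[:250,240:400];print("wrist red px on step",int((cv2.inRange(h,np.array((0,150,60)),np.array((8,255,255)))>0).sum()))
    P=cloud(c2,d);h=cv2.cvtColor(q,cv2.COLOR_RGB2HSV);m=cv2.inRange(h,np.array((5,120,60)),np.array((15,255,255)))>0
    m[:,:430]=0;m[:,480:]=0;m[:110]=0;m[180:]=0
    X=P[m][:,:2]-O;print("flap px",m.sum(),"box x",np.nanmedian(X@[-np.sin(TH),np.cos(TH)]).round(4))
E
python3 - <<'E'
from chk import *
reds();chk('w7');rel(np.array([.5314,-.2196,.16]),91.4)
E
```

```text
top red [ 0.5232 -0.2802] size [0.027 0.03 ] ang 89.5
top red [ 0.5222 -0.2189] size [0.03  0.027] ang 0.2
top green [ 0.5188 -0.1578] size [0.029 0.027] ang 0.9
top green [ 0.5848 -0.2784] size [0.027 0.031] ang 89.5
scene red [ 0.5228 -0.2805] size [0.038 0.031] ang 2.8
scene red [ 0.5216 -0.2188] size [0.038 0.03 ] ang 0.8
scene red [ 0.4078 -0.466 ] size [0.117 0.028] ang 8.4
scene green [ 0.5853 -0.2796] size [0.034 0.029] ang 0.7
scene green [ 0.5202 -0.1572] size [0.032 0.037] ang 86.8
scene green [ 0.2705 -0.4447] size [0.042 0.071] ang 28.1
wrist red px on step 0
flap px 60 box x 0.0077
linear [-0.3209, -0.0087, 0.0585] turn [-0.003, -0.002, -1.523] t 22.5 eef [0.517  0.1011 0.2184] F [-0.2 -0.4 -1. ] w 0.0006 j7 -0.09
```

View pics/w7.png

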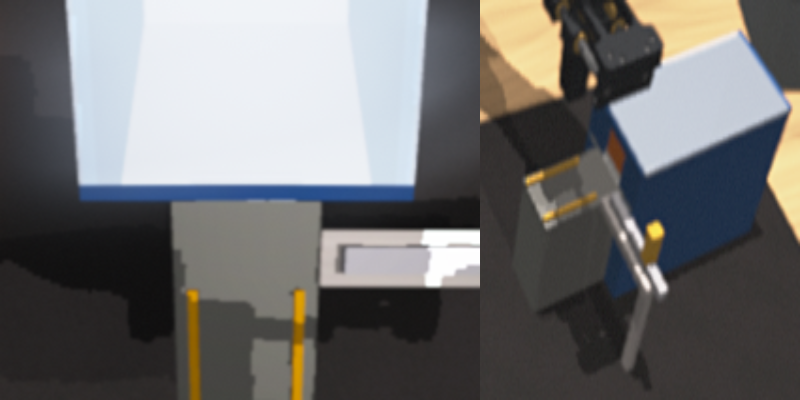

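Emit:
arm_command(
  rows=[
    {"linear":[-0.321,-0.009,0.0],"turn":[0,0,-1.523],"claw":0.046},
    {"linear":[-0.321,-0.009,0.0],"turn":[0,0,-1.523],"claw":0.046},
    {"linear":[-0.321,-0.009,0.0],"turn":[0,0,-1.523],"claw":0.046},
    {"linear":[-0.321,-0.009,0.0],"turn":[0,0,-1.523],"claw":0.046},
    {"linear":[-0.321,-0.009,0.0],"turn":[0,0,-1.523],"claw":0.046},
    {"linear":[-0.321,-0.009,0.0],"turn":[0,0,-1.523],"claw":0.046},
    {"linear":[-0.321,-0.009,0.059],"turn":[0,0,-1.523],"claw":0.046},
    {"linear":[-0.321,-0.009,0.059],"turn":[0,0,-1.523],"claw":0.046},
    {"linear":[-0.321,-0.009,0.059],"turn":[0,0,-1.523],"claw":0.046},
    {"linear":[-0.321,-0.009,0.059],"turn":[0,0,-1.523],"claw":0.046},
    {"linear":[-0.321,-0.009,0.059],"turn":[0,0,-1.523],"claw":0.046},
    {"linear":[-0.321,-0.009,0.059],"turn":[0,0,-1.523],"claw":0.046},
  ],
)

```text
time_s: 23.7
eef_pos: [0.5317, -0.2196, 0.1598]
orientation: [-0.011, 1.0, 0.001, -0.001]
contact_force: [0.5, 0.3, 0.3]
grip_width: 0.0461
```

Emit:
arm_command(
  rows=[
    {"linear":[0,0,0],"turn":[0,0,0],"claw":0.046},
    {"linear":[0,0,0],"turn":[0,0,0],"claw":0.046},
    {"linear":[0,0,0],"turn":[0,0,0],"claw":0.046},
  ],
)

```text
time_s: 24.0
eef_pos: [0.5323, -0.2196, 0.1608]
orientation: [-0.012, 1.0, -0.0, 0.0]
contact_force: [0.3, -0.3, -0.0]
grip_width: 0.0462
```

```bash
python3 - <<'E'
from wr import *
rel(np.array([.5314,-.2196,.018]),91.4);wr()
E
```

```text
linear [0.0009, 0.0001, 0.1428] turn [-0.0, 0.0, -0.001] t 24.0 eef [ 0.5323 -0.2196  0.1608] F [ 0.3 -0.3 -0. ] w 0.0462 j7 1.54
wrist red (323, 177) [ 0.5219 -0.2169  0.0255]
wrist red (258, 177) [ 0.5237 -0.2791  0.0255]
```

The second battery is in: the step is empty and the flap shut. The third lies centred under the gripper.

Emit:
arm_command(
  rows=[
    {"linear":[0,0.001,0.05],"turn":[0,0,0],"claw":0.046},
    {"linear":[0,0.001,0.1],"turn":[0,0,0],"claw":0.046},
    {"linear":[0,0.001,0.127],"turn":[0,0,0],"claw":0.046},
    {"linear":[0,0.001,0.138],"turn":[0,0,0],"claw":0.046},
    {"linear":[0,0.001,0.1425],"turn":[0,0,0],"claw":0.046},
    {"linear":[0,0.001,0.1425],"turn":[0,0,0],"claw":0.046},
    {"linear":[0,0.001,0.1425],"turn":[0,0,0],"claw":0.015},
    {"linear":[0,0.001,0.1425],"turn":[0,0,0],"claw":0.015},
    {"linear":[0,0.001,0.1425],"turn":[0,0,0],"claw":0.015},
    {"linear":[0,0.001,0.1425],"turn":[0,0,0],"claw":0.015},
    {"linear":[0,0.001,0.1425],"turn":[0,0,0],"claw":0.015},
  ],
  newtons=25,
)

```text
time_s: 25.15
eef_pos: [0.5329, -0.2191, 0.0193]
orientation: [-0.012, 1.0, -0.0, 0.001]
contact_force: [-1.1, -0.4, 6.5]
grip_width: 0.0254
```

Emit:
arm_command(
  rows=[
    {"linear":[0,0,-0.02],"turn":[0,0,0],"claw":0.015},
    {"linear":[0,0,-0.06],"turn":[0,0,0],"claw":0.015},
    {"linear":[0,0,-0.11],"turn":[0,0,0],"claw":0.015},
    {"linear":[0,0,-0.16],"turn":[0,0,0],"claw":0.015},
    {"linear":[0,0,-0.18],"turn":[0,0,0],"claw":0.015},
    {"linear":[0,0,-0.18],"turn":[0,0,0],"claw":0.015},
    {"linear":[0,0,-0.18],"turn":[0,0,0],"claw":0.015},
  ],
)

```text
time_s: 25.85
eef_pos: [0.5317, -0.219, 0.198]
orientation: [-0.012, 1.0, -0.0, -0.0]
contact_force: [0.1, -0.4, -0.9]
grip_width: 0.0254
```

```bash
python3 - <<'E'
from h import *
rel(box(-75,0,170),4.1)
E
```

```text
linear [0.0063, 0.3241, 0.028] turn [-0.0, -0.0, 1.523] t 25.85 eef [ 0.5317 -0.219   0.198 ] F [ 0.1 -0.4 -0.9] w 0.0254 j7 1.56
```

Emit:
arm_command(
  rows=[
    {"linear":[0.006,0.324,0.0],"turn":[0,0,1.523],"claw":0.015},
    {"linear":[0.006,0.324,0.0],"turn":[0,0,1.523],"claw":0.015},
    {"linear":[0.006,0.324,0.0],"turn":[0,0,1.523],"claw":0.015},
    {"linear":[0.006,0.324,0.0],"turn":[0,0,1.523],"claw":0.015},
    {"linear":[0.006,0.324,0.0],"turn":[0,0,1.523],"claw":0.015},
    {"linear":[0.006,0.324,0.0],"turn":[0,0,1.523],"claw":0.015},
    {"linear":[0.006,0.324,0.0],"turn":[0,0,1.523],"claw":0.015},
    {"linear":[0.006,0.324,0.028],"turn":[0,0,1.523],"claw":0.015},
    {"linear":[0.006,0.324,0.028],"turn":[0,0,1.523],"claw":0.015},
    {"linear":[0.006,0.324,0.028],"turn":[0,0,1.523],"claw":0.015},
    {"linear":[0.006,0.324,0.028],"turn":[0,0,1.523],"claw":0.015},
    {"linear":[0.006,0.324,0.028],"turn":[0,0,1.523],"claw":0.015},
  ],
)

```text
time_s: 27.05
eef_pos: [0.5175, 0.1047, 0.1691]
orientation: [0.68, 0.733, -0.001, -0.0]
contact_force: [0.3, -0.9, -0.8]
grip_width: 0.0257
```

Emit:
arm_command(
  rows=[
    {"linear":[0,0,0],"turn":[0,0,0],"claw":0.015},
    {"linear":[0,0,0],"turn":[0,0,0],"claw":0.015},
    {"linear":[0,0,0],"turn":[0,0,0],"claw":0.015},
  ],
)

```text
time_s: 27.35
eef_pos: [0.5184, 0.1048, 0.1702]
orientation: [0.681, 0.732, 0.0, -0.0]
contact_force: [-0.2, 0.4, 0.1]
grip_width: 0.0255
```

```bash
python3 - <<'E'
from held import *
rel(box(-75,0,122),4.1);held(.1755,0)
E
```

```text
linear [0.0001, -0.0008, 0.0482] turn [0.0, -0.0, 0.001] t 27.35 eef [0.5184 0.1048 0.1702] F [-0.2  0.4  0.1] w 0.0255 j7 -0.08
area 3081.0 rect [321. 238.] 90.0 box xy mm [[-0.044, 0.012], [-0.044, -0.014], [-0.08, -0.015], [-0.08, 0.013]]
```

Emit:
arm_command(
  rows=[
    {"linear":[0,-0.001,0.03],"turn":[0,0,0],"claw":0.015},
    {"linear":[0,-0.001,0.044],"turn":[0,0,0],"claw":0.015},
    {"linear":[0,-0.001,0.0482],"turn":[0,0,0],"claw":0.015},
    {"linear":[0,-0.001,0.0482],"turn":[0,0,0],"claw":0.015},
    {"linear":[0,-0.001,0.0482],"turn":[0,0,0],"claw":0.046},
    {"linear":[0,-0.001,0.0482],"turn":[0,0,0],"claw":0.046},
    {"linear":[0,-0.001,0.0482],"turn":[0,0,0],"claw":0.046},
    {"linear":[0,-0.001,0.015],"turn":[0,0,0],"claw":0.046},
    {"linear":[0,-0.001,0.005],"turn":[0,0,0],"claw":0.046},
    {"linear":[-0.03,-0.001,0.005],"turn":[0,0,0],"claw":0.0},
    {"linear":[-0.055,-0.001,0.005],"turn":[0,0,0],"claw":0.0},
    {"linear":[-0.055,-0.001,0.005],"turn":[0,0,0],"claw":0.0},
  ],
)

```text
time_s: 28.6
eef_pos: [0.5216, 0.0456, 0.1655]
orientation: [0.683, 0.73, -0.001, 0.001]
contact_force: [-0.3, 0.2, -0.2]
grip_width: 0.0239
```

Emit:
arm_command(
  rows=[
    {"linear":[0,0,0.02],"turn":[0,0,0],"claw":0.0},
    {"linear":[0,0,0.046],"turn":[0,0,0],"claw":0.0},
    {"linear":[0,0,0.046],"turn":[0,0,0],"claw":0.0},
    {"linear":[0,0,0.046],"turn":[0,0,0],"claw":0.0},
  ],
)

```text
time_s: 29.0
eef_pos: [0.5211, 0.0507, 0.1192]
orientation: [0.681, 0.732, -0.0, -0.0]
contact_force: [0.9, 0.0, 0.1]
grip_width: 0.0002
```

```bash
python3 - <<'E'
from held import *
rel(box(-8,0,119.5),4.1);held(.1275,0)
E
```

```text
linear [0.1213, 0.0005, -0.0002] turn [-0.001, -0.0, 0.001] t 29.0 eef [0.5211 0.0507 0.1192] F [0.9 0.  0.1] w 0.0002 j7 0.01
area 3759.0 rect [322. 134.] 90.0 box xy mm [[-0.049, 0.012], [-0.049, -0.013], [-0.078, -0.014], [-0.079, 0.013]]
```

Emit:
arm_command(
  rows=[
    {"linear":[0.014,0,0],"turn":[0,0,0],"claw":0.0},
    {"linear":[0.026,0,0],"turn":[0,0,0],"claw":0.0},
    {"linear":[0.038,0,0],"turn":[0,0,0],"claw":0.0},
    {"linear":[0.05,0,0],"turn":[0,0,0],"claw":0.0},
    {"linear":[0.062,0,0],"turn":[0,0,0],"claw":0.0},
    {"linear":[0.073,0,0],"turn":[0,0,0],"claw":0.0},
    {"linear":[0.084,0,0],"turn":[0,0,0],"claw":0.0},
    {"linear":[0.095,0,0],"turn":[0,0,0],"claw":0.0},
    {"linear":[0.105,0,0],"turn":[0,0,0],"claw":0.0},
    {"linear":[0.114,0,0],"turn":[0,0,0],"claw":0.0},
    {"linear":[0.12,0,0],"turn":[0,0,0],"claw":0.0},
    {"linear":[0.1215,0,0],"turn":[0,0,0],"claw":0.0},
  ],
)

```text
time_s: 30.25
eef_pos: [0.5125, 0.1713, 0.1192]
orientation: [0.681, 0.732, -0.0, 0.0]
contact_force: [0.2, -2.4, -0.6]
grip_width: 0.0004
```

Emit:
arm_command(
  rows=[
    {"linear":[0,0,0],"turn":[0,0,0],"claw":0.0},
    {"linear":[0,0,0],"turn":[0,0,0],"claw":0.0},
    {"linear":[-0.03,0,0],"turn":[0,0,0],"claw":0.0},
    {"linear":[-0.06,0,0],"turn":[0,0,0],"claw":0.0},
    {"linear":[-0.07,0,0],"turn":[0,0,0],"claw":0.0},
    {"linear":[-0.07,0,-0.05],"turn":[0,0,0],"claw":0.0},
    {"linear":[-0.07,0,-0.1],"turn":[0,0,0],"claw":0.0},
    {"linear":[-0.07,0,-0.1],"turn":[0,0,0],"claw":0.0},
    {"linear":[-0.07,0,-0.1],"turn":[0,0,0],"claw":0.0},
  ],
)

```text
time_s: 31.15
eef_pos: [0.5181, 0.1023, 0.2203]
orientation: [0.681, 0.732, 0.001, 0.0]
contact_force: [-0.9, 0.2, -0.2]
grip_width: 0.0005
```

```bash
python3 - <<'E'
from chk import *
reds();chk('w8');rel(np.array([.5329,-.2810,.16]),91.4)
E
```

```text
top red [ 0.5244 -0.2802] size [0.027 0.032] ang 89.5
top green [ 0.5188 -0.1578] size [0.029 0.027] ang 0.9
top green [ 0.5848 -0.2784] size [0.027 0.031] ang 89.5
scene red [ 0.5231 -0.2803] size [0.036 0.032] ang 0.8
scene red [ 0.4076 -0.4658] size [0.117 0.028] ang 8.2
scene green [ 0.5851 -0.2796] size [0.034 0.03 ] ang 0.7
scene green [ 0.5202 -0.1572] size [0.032 0.037] ang 86.8
scene green [ 0.2705 -0.4447] size [0.042 0.071] ang 28.1
wrist red px on step 0
flap px 61 box x 0.0073
linear [-0.3828, -0.0112, 0.058] turn [-0.003, -0.002, -1.523] t 31.35 eef [0.5165 0.1016 0.2179] F [ 0.1  0.5 -0.4] w 0.0004 j7 -0.08
```

The third is in: no red on the step, and the flap reads the same as when shut. Now the fourth.

Emit:
arm_command(
  rows=[
    {"linear":[-0.383,-0.011,0.0],"turn":[0,0,-1.523],"claw":0.046},
    {"linear":[-0.383,-0.011,0.0],"turn":[0,0,-1.523],"claw":0.046},
    {"linear":[-0.383,-0.011,0.0],"turn":[0,0,-1.523],"claw":0.046},
    {"linear":[-0.383,-0.011,0.0],"turn":[0,0,-1.523],"claw":0.046},
    {"linear":[-0.383,-0.011,0.0],"turn":[0,0,-1.523],"claw":0.046},
    {"linear":[-0.383,-0.011,0.0],"turn":[0,0,-1.523],"claw":0.046},
    {"linear":[-0.383,-0.011,0.0],"turn":[0,0,-1.523],"claw":0.046},
    {"linear":[-0.383,-0.011,0.058],"turn":[0,0,-1.523],"claw":0.046},
    {"linear":[-0.383,-0.011,0.058],"turn":[0,0,-1.523],"claw":0.046},
    {"linear":[-0.383,-0.011,0.058],"turn":[0,0,-1.523],"claw":0.046},
    {"linear":[-0.383,-0.011,0.058],"turn":[0,0,-1.523],"claw":0.046},
    {"linear":[-0.383,-0.011,0.058],"turn":[0,0,-1.523],"claw":0.046},
  ],
)

```text
time_s: 32.55
eef_pos: [0.534, -0.2808, 0.1605]
orientation: [-0.011, 1.0, 0.001, -0.0]
contact_force: [-0.4, 0.0, -0.6]
grip_width: 0.0462
```

Emit:
arm_command(
  rows=[
    {"linear":[0,0,0],"turn":[0,0,0],"claw":0.046},
    {"linear":[0,0,0],"turn":[0,0,0],"claw":0.046},
    {"linear":[0,0,0],"turn":[0,0,0],"claw":0.046},
  ],
)

```text
time_s: 32.85
eef_pos: [0.5345, -0.2811, 0.1616]
orientation: [-0.012, 1.0, -0.0, 0.0]
contact_force: [-0.2, -0.3, 0.9]
grip_width: 0.046
```

```bash
python3 - <<'E'
from wr import *
rel(np.array([.5329,-.281,.018]),91.4);wr()
E
```

```text
linear [0.0016, 0.0002, 0.1436] turn [-0.0, 0.0, -0.001] t 32.85 eef [ 0.5345 -0.2811  0.1616] F [-0.2 -0.3  0.9] w 0.046 j7 1.67
wrist red (322, 176) [ 0.5238 -0.2794  0.0255]
wrist red (122, 77) [ 0.4371 -0.4594  0.0255]
```

Emit:
arm_command(
  rows=[
    {"linear":[0.001,0.001,0.05],"turn":[0,0,0],"claw":0.046},
    {"linear":[0.001,0.001,0.1],"turn":[0,0,0],"claw":0.046},
    {"linear":[0.001,0.001,0.127],"turn":[0,0,0],"claw":0.046},
    {"linear":[0.001,0.001,0.138],"turn":[0,0,0],"claw":0.046},
    {"linear":[0.001,0.001,0.143],"turn":[0,0,0],"claw":0.046},
    {"linear":[0.001,0.001,0.143],"turn":[0,0,0],"claw":0.046},
    {"linear":[0.001,0.001,0.143],"turn":[0,0,0],"claw":0.015},
    {"linear":[0.001,0.001,0.143],"turn":[0,0,0],"claw":0.015},
    {"linear":[0.001,0.001,0.143],"turn":[0,0,0],"claw":0.015},
    {"linear":[0.001,0.001,0.143],"turn":[0,0,0],"claw":0.015},
    {"linear":[0.001,0.001,0.143],"turn":[0,0,0],"claw":0.015},
  ],
  newtons=25,
)

```text
time_s: 34.0
eef_pos: [0.5339, -0.2808, 0.0193]
orientation: [-0.012, 1.0, -0.0, 0.001]
contact_force: [-0.7, -0.3, 6.4]
grip_width: 0.0255
```

Emit:
arm_command(
  rows=[
    {"linear":[0,0,-0.02],"turn":[0,0,0],"claw":0.015},
    {"linear":[0,0,-0.06],"turn":[0,0,0],"claw":0.015},
    {"linear":[0,0,-0.11],"turn":[0,0,0],"claw":0.015},
    {"linear":[0,0,-0.16],"turn":[0,0,0],"claw":0.015},
    {"linear":[0,0,-0.18],"turn":[0,0,0],"claw":0.015},
    {"linear":[0,0,-0.18],"turn":[0,0,0],"claw":0.015},
    {"linear":[0,0,-0.18],"turn":[0,0,0],"claw":0.015},
  ],
)

```text
time_s: 34.7
eef_pos: [0.5326, -0.2805, 0.1978]
orientation: [-0.012, 1.0, -0.0, -0.0]
contact_force: [0.6, -0.3, -0.1]
grip_width: 0.0256
```

```bash
python3 - <<'E'
from h import *
rel(box(-75,0,170),4.1)
E
```

```text
linear [0.0057, 0.3856, 0.0278] turn [-0.001, -0.001, 1.523] t 34.7 eef [ 0.5326 -0.2805  0.1978] F [ 0.6 -0.3 -0.1] w 0.0256 j7 1.69
```

Emit:
arm_command(
  rows=[
    {"linear":[0.006,0.385,0.0],"turn":[0,0,1.523],"claw":0.015},
    {"linear":[0.006,0.385,0.0],"turn":[0,0,1.523],"claw":0.015},
    {"linear":[0.006,0.385,0.0],"turn":[0,0,1.523],"claw":0.015},
    {"linear":[0.006,0.385,0.0],"turn":[0,0,1.523],"claw":0.015},
    {"linear":[0.006,0.385,0.0],"turn":[0,0,1.523],"claw":0.015},
    {"linear":[0.006,0.385,0.0],"turn":[0,0,1.523],"claw":0.015},
    {"linear":[0.006,0.385,0.0],"turn":[0,0,1.523],"claw":0.015},
    {"linear":[0.006,0.385,0.0],"turn":[0,0,1.523],"claw":0.015},
    {"linear":[0.006,0.385,0.028],"turn":[0,0,1.523],"claw":0.015},
    {"linear":[0.006,0.385,0.028],"turn":[0,0,1.523],"claw":0.015},
    {"linear":[0.006,0.385,0.028],"turn":[0,0,1.523],"claw":0.015},
    {"linear":[0.006,0.385,0.028],"turn":[0,0,1.523],"claw":0.015},
  ],
)

```text
time_s: 35.9
eef_pos: [0.5172, 0.1039, 0.1692]
orientation: [0.68, 0.733, -0.001, -0.0]
contact_force: [0.5, -0.5, 0.0]
grip_width: 0.0254
```

Emit:
arm_command(
  rows=[
    {"linear":[0,0,0],"turn":[0,0,0],"claw":0.015},
    {"linear":[0,0,0],"turn":[0,0,0],"claw":0.015},
    {"linear":[0,0,0],"turn":[0,0,0],"claw":0.015},
  ],
)

```text
time_s: 36.2
eef_pos: [0.518, 0.104, 0.1704]
orientation: [0.681, 0.732, 0.0, 0.0]
contact_force: [0.4, -1.1, -0.9]
grip_width: 0.0256
```

```bash
python3 - <<'E'
from held import *
rel(box(-75,0,122),4.1);held(.1755,0)
E
```

```text
linear [0.0009, -0.0004, 0.0484] turn [0.0, -0.0, 0.001] t 36.2 eef [0.518  0.104  0.1704] F [ 0.4 -1.1 -0.9] w 0.0256 j7 -0.06
area 3016.0 rect [321. 238.] 90.0 box xy mm [[-0.046, 0.012], [-0.046, -0.014], [-0.08, -0.015], [-0.08, 0.013]]
```

Emit:
arm_command(
  rows=[
    {"linear":[0,0,0.03],"turn":[0,0,0],"claw":0.015},
    {"linear":[0,0,0.044],"turn":[0,0,0],"claw":0.015},
    {"linear":[0,0,0.0484],"turn":[0,0,0],"claw":0.015},
    {"linear":[0,0,0.0484],"turn":[0,0,0],"claw":0.015},
    {"linear":[0,0,0.0484],"turn":[0,0,0],"claw":0.046},
    {"linear":[0,0,0.0484],"turn":[0,0,0],"claw":0.046},
    {"linear":[0,0,0.0484],"turn":[0,0,0],"claw":0.046},
    {"linear":[0,0,0.015],"turn":[0,0,0],"claw":0.046},
    {"linear":[0,0,0.005],"turn":[0,0,0],"claw":0.046},
    {"linear":[-0.03,0,0.005],"turn":[0,0,0],"claw":0.0},
    {"linear":[-0.055,0,0.005],"turn":[0,0,0],"claw":0.0},
    {"linear":[-0.055,0,0.005],"turn":[0,0,0],"claw":0.0},
  ],
)

```text
time_s: 37.45
eef_pos: [0.5221, 0.045, 0.1655]
orientation: [0.683, 0.73, -0.001, 0.001]
contact_force: [0.3, -0.7, -0.7]
grip_width: 0.0242
```

Emit:
arm_command(
  rows=[
    {"linear":[0,0,0.02],"turn":[0,0,0],"claw":0.0},
    {"linear":[0,0,0.046],"turn":[0,0,0],"claw":0.0},
    {"linear":[0,0,0.046],"turn":[0,0,0],"claw":0.0},
    {"linear":[0,0,0.046],"turn":[0,0,0],"claw":0.0},
  ],
)

```text
time_s: 37.85
eef_pos: [0.5216, 0.0502, 0.1192]
orientation: [0.681, 0.732, -0.0, -0.0]
contact_force: [-0.2, 0.3, 1.1]
grip_width: 0.0008
```

```bash
python3 - <<'E'
from held import *
rel(box(-8,0,119.5),4.1);held(.1275,0)
E
```

```text
linear [0.1219, 0.0001, -0.0003] turn [-0.001, -0.0, 0.001] t 37.85 eef [0.5216 0.0502 0.1192] F [-0.2  0.3  1.1] w 0.0008 j7 0.04
area 3733.0 rect [322. 136.] 90.0 box xy mm [[-0.05, 0.012], [-0.05, -0.014], [-0.08, -0.014], [-0.08, 0.013]]
```

Emit:
arm_command(
  rows=[
    {"linear":[0.014,0,0],"turn":[0,0,0],"claw":0.0},
    {"linear":[0.026,0,0],"turn":[0,0,0],"claw":0.0},
    {"linear":[0.038,0,0],"turn":[0,0,0],"claw":0.0},
    {"linear":[0.05,0,0],"turn":[0,0,0],"claw":0.0},
    {"linear":[0.062,0,0],"turn":[0,0,0],"claw":0.0},
    {"linear":[0.073,0,0],"turn":[0,0,0],"claw":0.0},
    {"linear":[0.084,0,0],"turn":[0,0,0],"claw":0.0},
    {"linear":[0.095,0,0],"turn":[0,0,0],"claw":0.0},
    {"linear":[0.105,0,0],"turn":[0,0,0],"claw":0.0},
    {"linear":[0.114,0,0],"turn":[0,0,0],"claw":0.0},
    {"linear":[0.12,0,0],"turn":[0,0,0],"claw":0.0},
    {"linear":[0.122,0,0],"turn":[0,0,0],"claw":0.0},
  ],
)

```text
time_s: 39.1
eef_pos: [0.5129, 0.1714, 0.1191]
orientation: [0.681, 0.732, -0.0, 0.0]
contact_force: [0.7, -3.4, -0.1]
grip_width: 0.0007
```

Emit:
arm_command(
  rows=[
    {"linear":[0,0,0],"turn":[0,0,0],"claw":0.0},
    {"linear":[0,0,0],"turn":[0,0,0],"claw":0.0},
    {"linear":[-0.03,0,0],"turn":[0,0,0],"claw":0.0},
    {"linear":[-0.06,0,0],"turn":[0,0,0],"claw":0.0},
    {"linear":[-0.07,0,0],"turn":[0,0,0],"claw":0.0},
    {"linear":[-0.07,0,-0.05],"turn":[0,0,0],"claw":0.0},
    {"linear":[-0.07,0,-0.1],"turn":[0,0,0],"claw":0.0},
    {"linear":[-0.07,0,-0.1],"turn":[0,0,0],"claw":0.0},
    {"linear":[-0.07,0,-0.1],"turn":[0,0,0],"claw":0.0},
  ],
)

```text
time_s: 40.0
eef_pos: [0.5186, 0.1022, 0.2203]
orientation: [0.681, 0.732, 0.001, 0.0]
contact_force: [1.0, 0.4, -0.1]
grip_width: 0.0003
```

```bash
python3 - <<'E'
from chk import *
reds();chk('w9');rel(box(-22,-115,230),4.1)
E
```

```text
top green [ 0.52   -0.1578] size [0.032 0.027] ang 0.9
top green [ 0.5848 -0.2784] size [0.027 0.031] ang 89.5
scene red [ 0.4078 -0.466 ] size [0.117 0.028] ang 8.4
scene green [ 0.5851 -0.2797] size [0.034 0.029] ang 1.3
scene green [ 0.52   -0.1572] size [0.031 0.037] ang 87.4
scene green [ 0.2705 -0.4447] size [0.042 0.071] ang 28.1
wrist red px on step 0
flap px 61 box x 0.0074
linear [0.0562, 0.1158, -0.0125] turn [-0.003, 0.0, 0.001] t 40.2 eef [0.517  0.1015 0.2179] F [0.3 0.4 0.1] w 0.0005 j7 -0.06
```

View pics/w9.png

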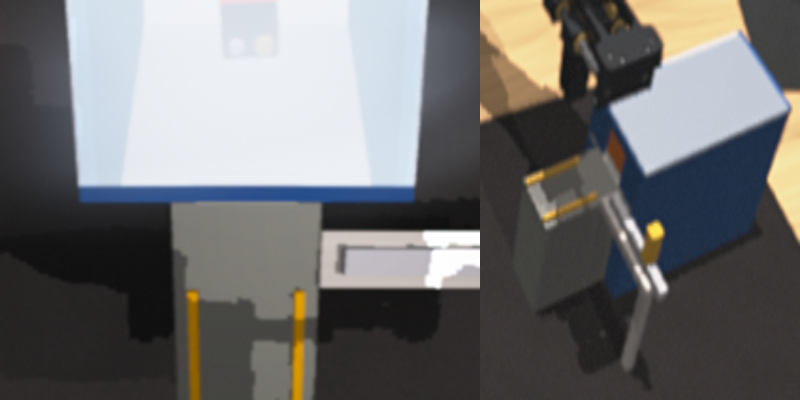

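All four are in; the last one shows through the roof, and the flap is shut. Now to close the bolt.

Emit:
arm_command(
  rows=[
    {"linear":[0.056,0.116,-0.012],"turn":[0,0,0],"claw":0.05},
    {"linear":[0.056,0.116,-0.012],"turn":[0,0,0],"claw":0.05},
    {"linear":[0.056,0.116,-0.012],"turn":[0,0,0],"claw":0.05},
    {"linear":[0.056,0.116,-0.012],"turn":[0,0,0],"claw":0.05},
    {"linear":[0.056,0.116,-0.012],"turn":[0,0,0],"claw":0.05},
    {"linear":[0.056,0.116,-0.012],"turn":[0,0,0],"claw":0.05},
    {"linear":[0.056,0.116,-0.012],"turn":[0,0,0],"claw":0.05},
  ],
)

```text
time_s: 40.9
eef_pos: [0.6286, 0.1644, 0.2309]
orientation: [0.682, 0.732, -0.001, -0.0]
contact_force: [0.0, -0.1, -0.5]
grip_width: 0.0496
```

```bash
python3 - <<'E'
from h import *
rel(box(-22,-115,138),4.1)
p,d,ci=shot('wrist');P=cloud(ci,d);h=cv2.cvtColor(p,cv2.COLOR_RGB2HSV)
g=(abs(P[...,2]-.163)<.006)&(abs(P[...,0]-.629)<.03)&(abs(P[...,1]-.166)<.03)&(cv2.inRange(h,np.array((15,90,60)),np.array((36,255,255)))>0)
print(g.sum(),P[g].mean(0).round(4),box(-22,-115,163).round(4))
E
```

```text
linear [0.0016, 0.0002, 0.0929] turn [-0.002, 0.001, -0.001] t 40.9 eef [0.6286 0.1644 0.2309] F [ 0.  -0.1 -0.5] w 0.0496 j7 -0.13
391 [0.629  0.1702 0.1622] [0.6285 0.166  0.163 ]
```

Emit:
arm_command(
  rows=[
    {"linear":[0.002,0,0.05],"turn":[0,0,0],"claw":0.05},
    {"linear":[0.002,0,0.08],"turn":[0,0,0],"claw":0.05},
    {"linear":[0.002,0,0.093],"turn":[0,0,0],"claw":0.05},
    {"linear":[0.002,0,0.093],"turn":[0,0,0],"claw":0.05},
    {"linear":[0.002,0,0.093],"turn":[0,0,0],"claw":0.0},
    {"linear":[0.002,0,0.093],"turn":[0,0,0],"claw":0.0},
    {"linear":[0.002,0,0.093],"turn":[0,0,0],"claw":0.0},
    {"linear":[0.002,0,0.093],"turn":[0,0,0],"claw":0.0},
    {"linear":[0.002,0,0.093],"turn":[0,0,0],"claw":0.0},
  ],
  newtons=20,
)

```text
time_s: 41.85
eef_pos: [0.6287, 0.1676, 0.1388]
orientation: [0.681, 0.732, -0.001, -0.001]
contact_force: [-0.9, -0.9, 5.2]
grip_width: 0.014
```

Emit:
arm_command(
  rows=[
    {"linear":[0,-0.012,0],"turn":[0,0,0],"claw":0.0},
    {"linear":[0,-0.024,0],"turn":[0,0,0],"claw":0.0},
    {"linear":[0,-0.036,0],"turn":[0,0,0],"claw":0.0},
    {"linear":[0,-0.046,0],"turn":[0,0,0],"claw":0.0},
    {"linear":[0,-0.053,0],"turn":[0,0,0],"claw":0.0},
    {"linear":[0,-0.057,0],"turn":[0,0,0],"claw":0.0},
    {"linear":[0,-0.06,0],"turn":[0,0,0],"claw":0.0},
    {"linear":[0,-0.062,0],"turn":[0,0,0],"claw":0.0},
    {"linear":[0,-0.064,0],"turn":[0,0,0],"claw":0.0},
    {"linear":[0,-0.064,0],"turn":[0,0,0],"claw":0.0},
  ],
)

```text
time_s: 42.85
eef_pos: [0.5689, 0.1632, 0.1388]
orientation: [0.681, 0.732, 0.003, 0.002]
contact_force: [7.1, 0.2, 1.6]
grip_width: 0.0136
```

```bash
python3 - <<'E'
from h import *
rel(box(-22,-55,138),4.1)
E
```

```text
linear [-0.0015, -0.0003, 0.0008] turn [0.007, -0.001, -0.0] t 42.85 eef [0.5689 0.1632 0.1388] F [7.1 0.2 1.6] w 0.0136 j7 -0.12
```

The bolt travelled 60 mm to the stop with 7 N back-force. I'll release it, raise and retreat.

Emit:
arm_command(
  rows=[
    {"linear":[0,0.003,0],"turn":[0,0,0],"claw":0.0},
    {"linear":[0,0.003,0],"turn":[0,0,0],"claw":0.04},
    {"linear":[0,0.003,0],"turn":[0,0,0],"claw":0.04},
    {"linear":[0,0.003,0],"turn":[0,0,0],"claw":0.04},
    {"linear":[0,0.003,-0.05],"turn":[0,0,0],"claw":0.04},
    {"linear":[0,0.003,-0.1],"turn":[0,0,0],"claw":0.04},
    {"linear":[0,0.003,-0.12],"turn":[0,0,0],"claw":0.04},
    {"linear":[-0.05,0.003,-0.12],"turn":[0,0,0],"claw":0.04},
    {"linear":[-0.09,0.003,-0.12],"turn":[0,0,0],"claw":0.04},
    {"linear":[-0.09,0.003,-0.12],"turn":[0,0,0],"claw":0.04},
    {"linear":[-0.09,0.003,-0.12],"turn":[0,0,0],"claw":0.04},
    {"linear":[-0.09,0.003,-0.12],"turn":[0,0,0],"claw":0.04},
  ],
)

```text
time_s: 44.05
eef_pos: [0.5747, 0.0749, 0.2578]
orientation: [0.681, 0.733, 0.0, -0.001]
contact_force: [0.2, 0.5, -0.3]
grip_width: 0.0398
```

```bash
python3 - <<'E'
from chk import *
rel(box(-22,-55,138),4.1)
p,d,ci=shot('wrist');P=cloud(ci,d);h=cv2.cvtColor(p,cv2.COLOR_RGB2HSV)
g=(abs(P[...,2]-.163)<.006)&(P[...,0]>.54)&(P[...,0]<.66)&(abs(P[...,1]-.166)<.03)&(cv2.inRange(h,np.array((15,90,60)),np.array((36,255,255)))>0)
print(g.sum(),P[g].mean(0).round(4),"shut grip",box(-22,-55,163).round(4))
q,_,_=shot('scene');save('end',q);save('endw',p[40:280,200:520]);chk('x')
E
```

```text
linear [0.0869, 0.0004, 0.1199] turn [-0.001, -0.001, 0.002] t 44.05 eef [0.5747 0.0749 0.2578] F [ 0.2  0.5 -0.3] w 0.0398 j7 -0.0
387 [0.5695 0.1651 0.1625] shut grip [0.5686 0.1617 0.163 ]
wrist red px on step 0
flap px 59 box x 0.0077
```

View pics/end.png

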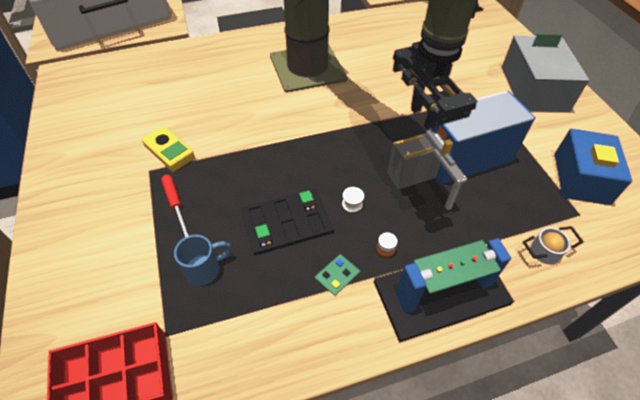

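View pics/endw.png

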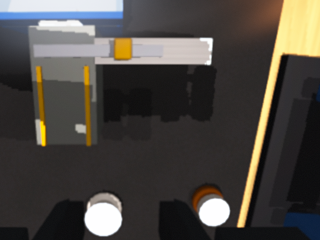

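The bar lies across the lane, the grip is 59.5 mm from its drawn position, the green batteries are in place and nothing else has moved. Handing in.

```bash
python3 -c "
from h import *
print(workorder.hand_in())"
```

```text
the job is handed in; nothing more can be done
None
```

I drew the bolt to its end stop and pushed all four red batteries one at a time through the flap into the box. I then slid the bolt shut and handed the job in at about 44 s.

**Last checks:**
- **Tray and step:** no red batteries were left on either. Both green ones are still in their pockets, within about 1 mm of where they started.
- **Flap:** it reads shut, the same as after each earlier drop. Only the last battery was seen inside the box, through the roof. I took the other three as in because the step was empty and the flap had closed.
- **Bolt:** it travelled about 60 mm to the shut stop, with a 7 N push back. The camera puts the grip 59.5 mm from its fully drawn position.
- **Other things on the bench:** they look where they were, judged by eye from the final scene view.

**Readings that disagreed:**
- The bolt started about 4 mm from fully shut: opening it took 56 mm of travel and closing it took 60 mm.
- The wrist camera put the grip about 4 mm further along y than the other cameras did. The grasps were not affected.
- Each grasp in the tray showed a 5–6.5 N upward force and stopped about 1 mm higher than commanded. All four batteries held.

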